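# Populate a control-panel rail in circuit order

## Robot

A 6-joint arm with a two-finger parallel gripper is mounted at the origin on a cart in front of the work surface, level with it; the furniture and walls round the work are solid. World frame = base frame: x ahead of the robot, y to its left, z up, the work surface at z = 0. Lengths are in m, angles in degrees, forces in N, time in s.
With the tool pointing down it reaches from about 0.25 to 0.725 m from the base axis. Payload 9.7 kg.
Tool frame: the origin (TCP) lies midway between the tips of the shut fingers; the grasp point (between the pads) lies 19 mm behind it (bot.pinch_z is the distance from the TCP to the grasp point, in m); z points along the fingers, x is the direction in which the jaws open and shut, and the axes are right-handed (so a half turn about z gives the same grasp; the last joint's range is limited). The gripper opens to 85 mm and grips with 20 to 120 N. Pads are 22 mm wide; open, the fingers measure 114 mm over their backs; the gripper's body (76 mm by 85 mm) begins 54 mm behind the grasp point. The pads swing forward as they close: fully open they stand 13 mm farther back than shut.
Start: joints at [-67.781, 4.979, 10.078, 95.1, 0, 90], TCP at [0.208, -0.509, 0.231] pointing down, gripper open.
Joint ranges: [-179.16, 179.16], [-48.56, 103.87], [-65.8, 70.77], [-126.05, 130.52], [-82.76, 87.17], [-180, 180]. Speed limits (degrees/s): [127.2, 127.2, 147.25, 180, 180, 180].

## Interface

Orientations are given as [roll, pitch, yaw] about the fixed x, y, z axes, in that order (R = Rz(yaw) Ry(pitch) Rx(roll)).
In Python, from workcell import bot gives the robot as it stands. The module is installed in compiled form; this text tells all that it offers.
- The arm moves only by the shell command python3 -m pendant 'ROWS' [FORCE]. ROWS is JSON, a list of rows, each a list of 7 numbers: the shift along the tool's x, y, z scaled (see below), then the turn, a rotation vector about the tool's x, y, z scaled (see below), then the closure, from 0 (fully open) to 1 (shut). In form: [[tx, ty, tz, wx, wy, wz, jaw], ...]. A call has 1 to 12 rows; each row shifts and turns the pose as measured when the row begins, along the tool's axes as they then stand; what a row does not reach is not made up. The controller multiplies each number of a shift by 0.25 m and each number of a turn by pi rad. A row lasts 1/10 s, in which the tool goes at most 50 mm and 8.59 degrees, less where a joint would pass 70% of its speed; a pose out of reach is approached as far as the arm can. A call with a number of a shift or a turn outside -1 to 1 is refused whole. A call with a gripper value outside its range is refused whole. The fingers move at their own pace and stop on an object; FORCE is the grip in N (left out, the last holds). Time passes only in rows, so rows that do not move let the fingers close. It gives the time, the measured TCP pose, the force and the opening at its end, in the units of the state.
- bot.get_obs(): the state, without advancing time (a new reading comes with each control period).
- bot.camera(name): name is "scene" or "top"; returns the picture (384x512x3 uint8, red, green, blue); there is no depth.
- bot.calibration(name): a dict with "intrinsics" (3x3 intrinsics, pixels), "k1" (the pictures are not rectified: a ray, as slopes to the right and down, at radius r is drawn at 1 + k1 r^2 times it, then the intrinsics apply), "xyz" and "attitude" of the camera in the world. Camera axes: x right, y up, looking along -z (the intrinsics and any distortion apply to the point x, -y, -z); pixel columns grow to the right and rows downward; lengths in m; the calibration is good to about 2 mm. A picture is of the moment at which its call begins. calibration takes no time and is no camera call.
- bot.job_done(): hands the job in, once; it reports no verdict.
The state is a dict: "time": time; "q": joint angles; "qd": joint speeds; "joint_efforts": joint torques, N m; "ee_pos": TCP position; "tcp_rot": TCP orientation; "wrist_force": force on the tool from outside, world axes, zero at the start; "torque": the same for the moment, N m; "opening": finger opening in m.
Only numpy, scipy, OpenCV 4.12 (cv2) and the standard library are available. Lean on these libraries where they do the work, as an engineer would, in place of code of your own. Each camera call takes 0.05 s, during which the arm holds its last target.

## Task

Fit the four loose devices onto the mounting plate's rail in circuit order, starting at the grey end clamp and working towards the terminal strip: the main switch with the red handle next to the clamp, then the slim white breaker with the blue toggle, then the black power supply, then the yellow safety relay. Each must sit straight and fully home over the rail, close beside the one before it with at most about 10 mm between them (the main switch likewise beside the clamp). Leave the screwdriver and the bottle where they are.

Things in the scene. Friction and masses are not known exactly. Their poses are not given: they have to be found in the camera images.
- mounting_plate: Aluminium plate 145 x 270 x 3 mm, fixed on the bench, with a steel top-hat rail and beside it a grey slotted wiring duct. Origin: on its underside below the rail's middle; y along the rail, x across it towards the duct, z up. Rail 35 mm wide, 252 mm long, its top 10.5 mm above the origin. Duct: from x = 58 to 88 mm, top 37 mm above the bench.
- end_clamp: Grey end clamp with one screw on top, screwed down on the rail near one end (which end varies): 50 x 12 (along the rail) x 40 mm. Origin: middle of its underside, on the rail's centre line, 4.5 mm above the bench; same axes as the plate.
- terminal_strip: Row of six grey, blue and green terminal blocks, screwed down on the rail near the other end: 52 x 42 (along the rail) x 41 mm. Origin: middle of its underside, on the rail's centre line, 4.5 mm above the bench; same axes as the plate.
- main_switch: White main switch, wide red handle: 86 (x) x 36 (y) x 71 mm, 0.17 kg, stands loose on the bench. Origin: middle of its underside; x across, y along the rail, z up. All four devices: body 86 mm long in x up to 44 mm high; above it, to 62 mm, a nose 45 mm long in x: grasp the nose across these 45 mm, tips just above the 44 mm shoulders; toggles stand up to 9 mm above it.
- breaker: Slim white circuit breaker, small blue toggle: 86 (x) x 18 (y) x 71 mm, 0.12 kg, loose on the bench; origin, axes, body and nose as for the main switch. The underside of each of the four devices has a slot along y, 38 mm wide, 6 mm deep, with 3.5 mm chamfers: it goes straight down over the 35 mm rail (clips stand open, nothing snaps).
- power_supply: Black power supply, vent slits on top: 86 (x) x 54 (y) x 62 mm, 0.22 kg, loose on the bench; origin, axes, body and nose as for the main switch. Fully home, a device's slot roof lies on the rail and its origin is 4.5 mm above the plate's origin.
- safety_relay: Yellow safety relay, black panel on top: 86 (x) x 22.5 (y) x 64 mm, 0.11 kg, loose on the bench; origin, axes, body and nose as for the main switch.
- screwdriver: Teal-handled screwdriver, 22 x 168 x 24 mm, lying in front of the tester; a bystander. Origin: middle of its underside.
- bottle: White plunger bottle of cleaning spirit, 64 x 64 x 124 mm, standing beside the tester; a bystander. Origin: middle of its underside.

How it is judged (in metres and radians):
At the end, for the whole second after the job is handed in: All four devices upright and at rest on the rail: underside 4.5 mm above the plate's (+-1.8), centred across it within 4 mm, square within 0.13 rad; between clamp and terminals the row runs end clamp, main switch, breaker, power supply, safety relay with at most 13 mm between neighbours (z of main_switch in the frame of mounting_plate between 0.0027 and 0.0063 m and x of main_switch in the frame of mounting_plate between -0.004 and 0.004 m and angle between the y axis of each of main_switch, breaker, power_supply, safety_relay and the y axis of mounting_plate, either way round below 0.13 rad and angle between each of main_switch, breaker, power_supply, safety_relay's own z axis and vertical below 0.06 rad and linear speed of each of main_switch, breaker, power_supply, safety_relay below 0.01 m/s and z of breaker in the frame of mounting_plate between 0.0027 and 0.0063 m and x of breaker in the frame of mounting_plate between -0.004 and 0.004 m and z of power_supply in the frame of mounting_plate between 0.0027 and 0.0063 m and x of power_supply in the frame of mounting_plate between -0.004 and 0.004 m and z of safety_relay in the frame of mounting_plate between 0.0027 and 0.0063 m and x of safety_relay in the frame of mounting_plate between -0.004 and 0.004 m and horizontal distance between end_clamp and main_switch below 0.037 m and horizontal distance between main_switch and breaker below 0.04 m and horizontal distance between breaker and power_supply below 0.049 m and horizontal distance between power_supply and safety_relay below 0.05125 m and horizontal distance between main_switch and terminal_strip below 0.2 m); the robot touches nothing.
It fails at once if the screwdriver was moved more than 30 mm (distance of screwdriver from where it was at the start of the episode above 0.03 m).
It fails at once if the bottle was moved more than 30 mm or tipped (distance of bottle from where it was at the start of the episode above 0.03 m or angle between bottle's own z axis and vertical above 0.4 rad).
It also fails if it takes over 96 s, if anything falls off the work surface, if the arm or the gripper's body presses on something with over 40 N, if the wrist force passes 120 N, or if a joint passes its speed limit or range.

## Working session

There is one attempt and no reset: what is moved stays moved. The work goes in short steps, Python scripts to look and compute and a shell command to move; the robot and the scene stay as the last step left them, time stands still between calls to the robot, and variables do not carry over. Pictures are saved under pics/ and viewed, and the job is handed in when it is done.

```bash
mkdir -p pics
python3 - <<'E'
from workcell import bot
import cv2
print(bot.get_obs())
for n in ("scene","top"):
    im=bot.camera(n); cv2.imwrite(f"pics/{n}0.png",im[:,:,::-1]); print(n,bot.calibration(n))
E
```

```text
{'time': 0.0, 'q': array([-6.77822418e+01,  5.00973394e+00,  1.00332625e+01,  9.50992452e+01,
        1.15421058e-03,  8.99997748e+01]), 'qd': array([ 0.04603159, -0.0049525 , -0.02407315, -0.08467492,  0.10002874,
       -0.08326507]), 'joint_efforts': array([ 1.94723005e-03, -5.20385635e+01,  4.64802969e+01,  1.62334606e-02,
        1.57253289e-04,  2.33425021e-05]), 'ee_pos': array([ 0.20788633, -0.50894375,  0.23058551]), 'tcp_rot': array([-1.79998845e+02,  7.57166372e-02, -6.77820167e+01]), 'wrist_force': array([ 0.61336754,  0.07008047, -0.6145149 ]), 'torque': array([ 0.0286797 , -0.03337222, -0.03161115]), 'opening': 0.08554701993374372}
scene {'intrinsics': array([[448.04467514,   0.        , 263.70615086],
       [  0.        , 448.04467514, 189.37025569],
       [  0.        ,   0.        ,   1.        ]]), 'k1': -0.0466695840824737, 'xyz': array([-0.02437822,  0.65416977,  0.63223403]), 'attitude': array([  57.86987824,   -0.31609168, -140.7724239 ])}
top {'intrinsics': array([[347.61341522,   0.        , 261.87939213],
       [  0.        , 347.61341522, 191.22972409],
       [  0.        ,   0.        ,   1.        ]]), 'k1': -0.09960717019800548, 'xyz': array([ 0.50426424, -0.07134285,  0.88306965]), 'attitude': array([  5.13901469,  -1.00251933, -91.59770508])}
```

View pics/scene0.png

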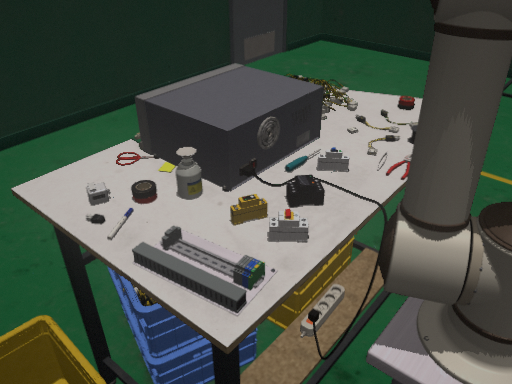

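View pics/top0.png

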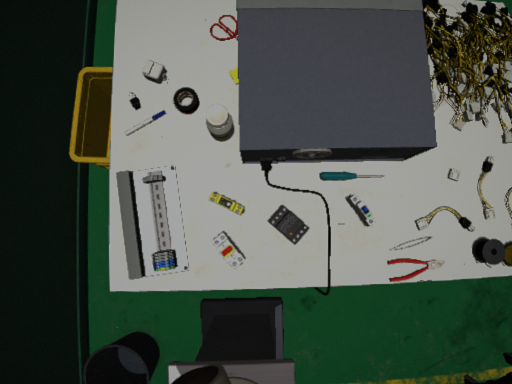

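The scene image shows four loose devices: relay, power supply, switch and breaker. In the top image they sit around (227,203), (288,224), (228,248) and (360,210). The plate is at the left, with the clamp at about (155,176) and the terminals at about (163,260). Next I'll zoom in.

```bash
cat > h.py <<'E'
import numpy as np, cv2
from scipy.spatial.transform import Rotation as R
from workcell import bot
def cam(n):
    c=bot.calibration(n); return c['intrinsics'],c['k1'],np.array(c['xyz']),R.from_euler('xyz',c['attitude'],degrees=True).as_matrix()
def ray(n,uv):
    K,k1,p,M=cam(n); uv=np.atleast_2d(np.float64(uv))
    s=cv2.undistortPoints(uv[:,None],K,np.array([k1,0,0,0.]))[:,0]
    d=np.c_[s[:,0],-s[:,1],-np.ones(len(s))]@M.T
    return p,d
def onz(n,uv,z):
    p,d=ray(n,uv); return p+d*((z-p[2])/d[:,2:3])
def proj(n,X):
    K,k1,p,M=cam(n); c=(np.atleast_2d(X)-p)@M; s=np.c_[c[:,0]/-c[:,2],-c[:,1]/-c[:,2]]
    r2=(s**2).sum(1,keepdims=True); s=s*(1+k1*r2); return s@K[:2,:2].T+K[:2,2]
def load(f): return cv2.imread(f)
E
python3 - <<'E'
from h import *
im=load('pics/top0.png')
a=im[155:295,110:250]; b=im[155:295,200:390]
cv2.imwrite('pics/t_a.png',cv2.resize(a,None,fx=4,fy=4,interpolation=cv2.INTER_CUBIC))
cv2.imwrite('pics/t_b.png',cv2.resize(b,None,fx=4,fy=4,interpolation=cv2.INTER_CUBIC))
s=load('pics/scene0.png')[140:300,120:360]
cv2.imwrite('pics/s_a.png',cv2.resize(s,None,fx=3.3,fy=3.3,interpolation=cv2.INTER_CUBIC))
E
```

```text
(no output)
```

View pics/t_a.png

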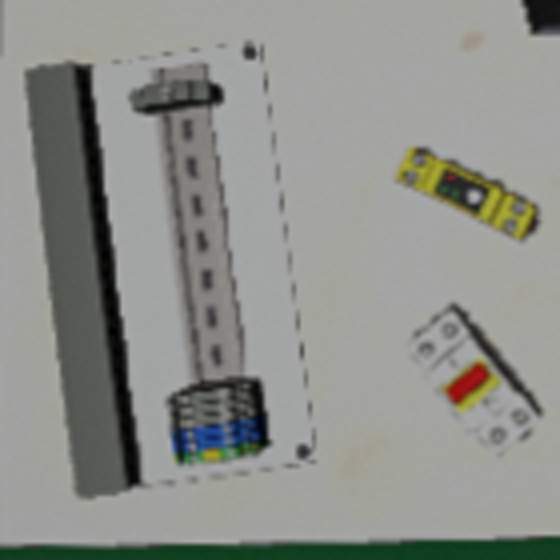

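View pics/t_b.png

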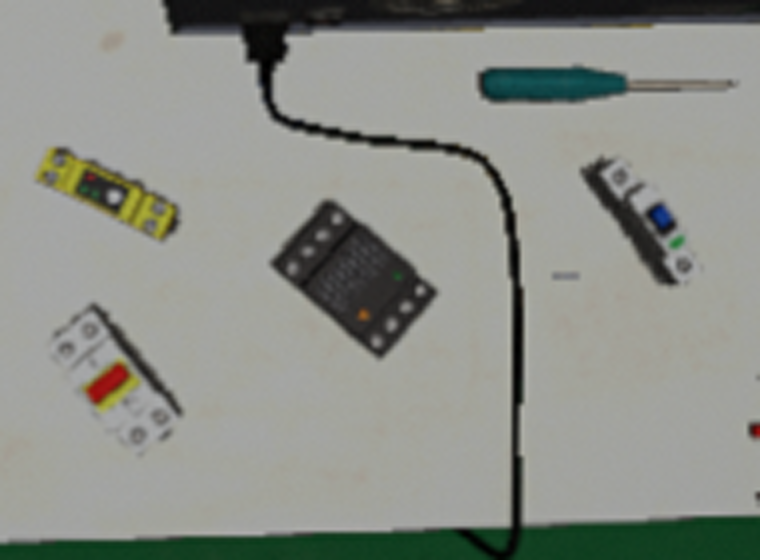

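View pics/s_a.png

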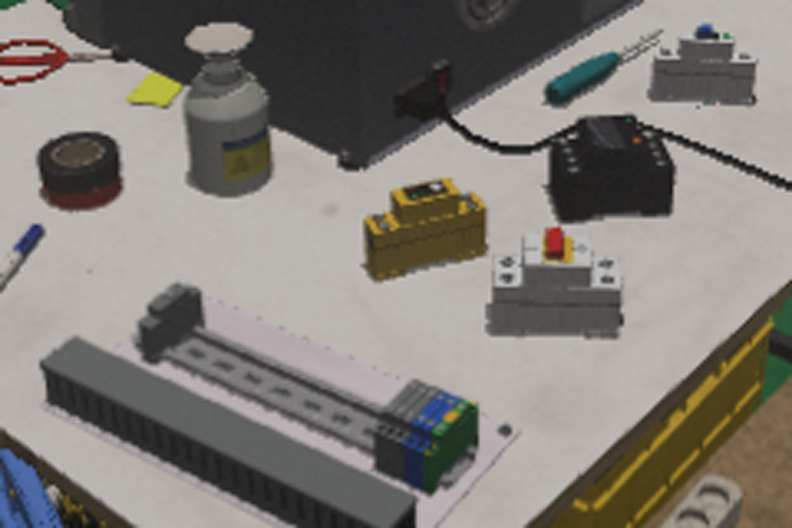

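Run:
```python
from h import *
im=load('pics/top0.png')
def crop(x,y,s,f): return cv2.resize(im[y:y+s,x:x+s],None,fx=f,fy=f,interpolation=cv2.INTER_CUBIC)
a=np.hstack([crop(206,183,40,9),crop(208,228,40,9)]); b=np.hstack([crop(268,204,40,9),crop(340,190,40,9)])
cv2.imwrite('pics/dev.png',np.vstack([a,b])[:600*2] if 0 else cv2.resize(np.vstack([a,b]),None,fx=600/720,fy=600/720))
def c(l): return (np.array(l,float)+.5)/4-.5
def show(n,A,B,off,z=0.044):
    A=c(A)+off;B=c(B)+off
    P=onz('top',[A.mean(0),B.mean(0)],z); d=P[1]-P[0]
    print(n,P.mean(0).round(4),'yaw',np.degrees(np.arctan2(d[1],d[0])).round(1),'len',np.hypot(*d[:2]).round(4))
o=[200,155]
show('switch',[(90,330),(66,349)],[(160,415),(138,435)],o)
show('relay',[(60,162),(50,178)],[(158,214),(150,228)],o)
show('psu',[(337,219),(291,267)],[(420,290),(376,342)],o)
show('breaker',[(620,177)],[(684,265)],o)
o=[110,155]
for n,pts,z in [('plate',[(92,67),(262,45),(314,463),(140,487)],.003),('rail L',[(163,112),(202,380)],.0105),('rail R',[(212,105),(243,375)],.0105),('duct outer',[(27,70),(77,497)],.037),('duct inner',[(77,64),(126,487)],.037),('slots',[(187,131),(217,355)],.0105)]:
    P=onz('top',c(pts)+o,z); d=P[-1]-P[0] if len(P)==2 else P[2]-P[1]
    print(n,P[:,:2].round(4).tolist(),np.degrees(np.arctan2(d[1],d[0])).round(2))
```

```text
switch [ 0.4399 -0.0031  0.044 ] yaw -141.5 len 0.0664
relay [ 0.5519 -0.      0.044 ] yaw -118.7 len 0.0675
psu [ 0.4971 -0.1503  0.044 ] yaw -132.6 len 0.067
breaker [ 0.527  -0.3333  0.044 ] yaw -145.9 len 0.0664
plate [[0.6431, 0.2425], [0.6541, 0.1318], [0.3887, 0.1014], [0.3756, 0.2121]] -173.48
rail L [[0.6117, 0.1936], [0.4425, 0.1695]] -171.9
rail R [[0.6153, 0.1621], [0.4451, 0.1436]] -173.79
duct outer [[0.6371, 0.2718], [0.375, 0.2403]] -173.15
duct inner [[0.6399, 0.2399], [0.3807, 0.2098]] -173.37
slots [[0.5991, 0.1782], [0.4579, 0.1599]] -172.62
```

View pics/dev.png

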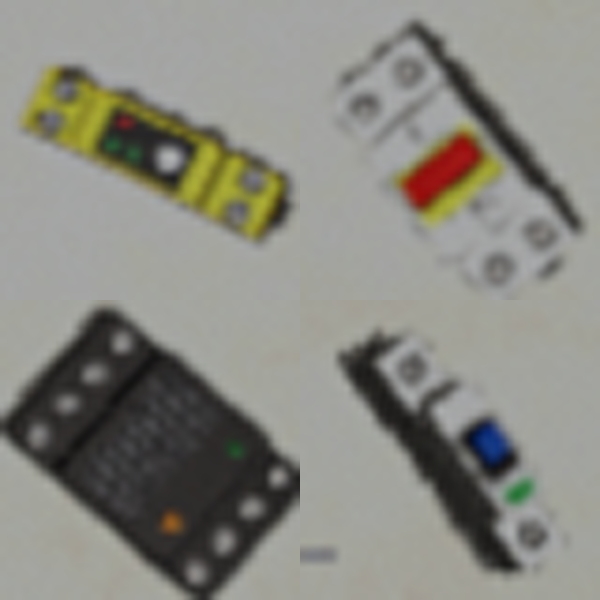

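Run:
```python
from h import *
im=load('pics/top0.png'); sc=load('pics/scene0.png')
f=lambda i,x,y,w,h,s: cv2.resize(i[y:y+h,x:x+w],None,fx=s,fy=s,interpolation=cv2.INTER_CUBIC)
cv2.imwrite('pics/rail_t.png',f(im,110,165,80,60,10)); cv2.imwrite('pics/rail_t2.png',f(im,110,220,80,60,10))
cv2.imwrite('pics/rail_s.png',f(sc,125,220,160,90,5))
def c(l): return (np.array(l,float)+.5)/7.5-.5
def show(n,A,B,off,z=0.044):
    A=c(A)+off;B=c(B)+off
    P=onz('top',[A.mean(0),B.mean(0)],z); d=P[1]-P[0]
    print(n,P.mean(0).round(4),'yaw',np.degrees(np.arctan2(d[1],d[0])).round(1),'len',np.hypot(*d[:2]).round(4))
show('relay',[(68,90),(50,123)],[(254,180),(237,212)],[206,183])
show('switch',[(108,72),(67,107)],[(240,233),(198,268)],[208,228])
show('psu',[(123,43),(39,134)],[(280,178),(197,273)],[268,204])
show('breaker',[(112,70)],[(232,234)],[340,190])
```

```text
relay [ 5.537e-01 -3.000e-04  4.400e-02] yaw -117.1 len 0.0668
switch [ 0.4398 -0.0031  0.044 ] yaw -142.0 len 0.0662
psu [ 0.4971 -0.1509  0.044 ] yaw -132.6 len 0.067
breaker [ 0.5272 -0.333   0.044 ] yaw -145.7 len 0.0662
```

View pics/rail_t.png

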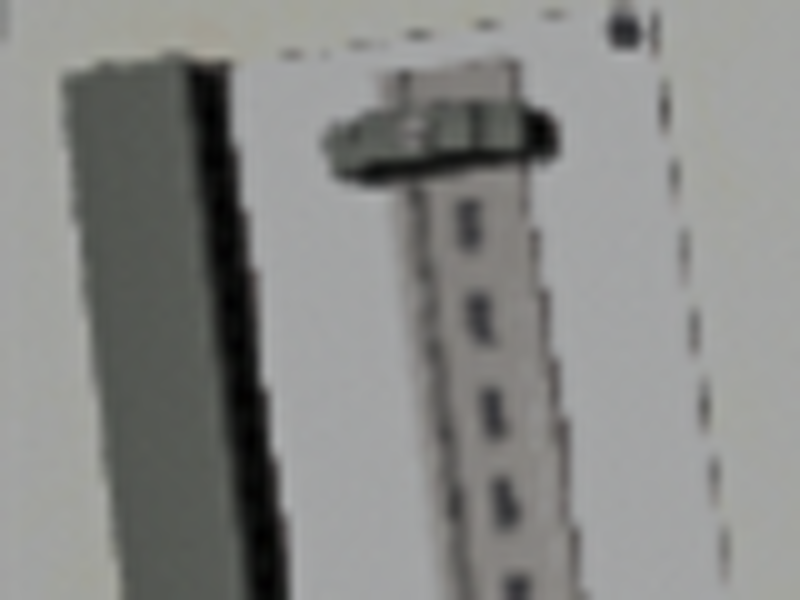

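View pics/rail_t2.png

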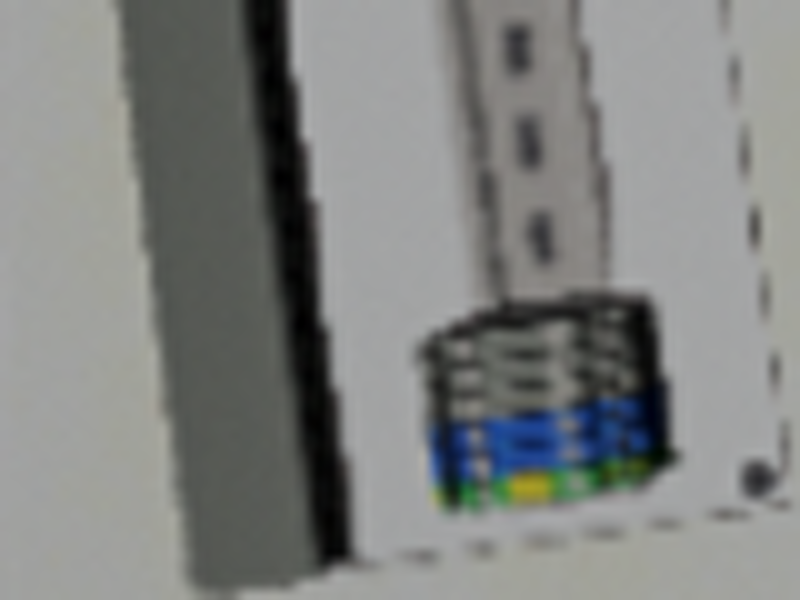

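View pics/rail_s.png

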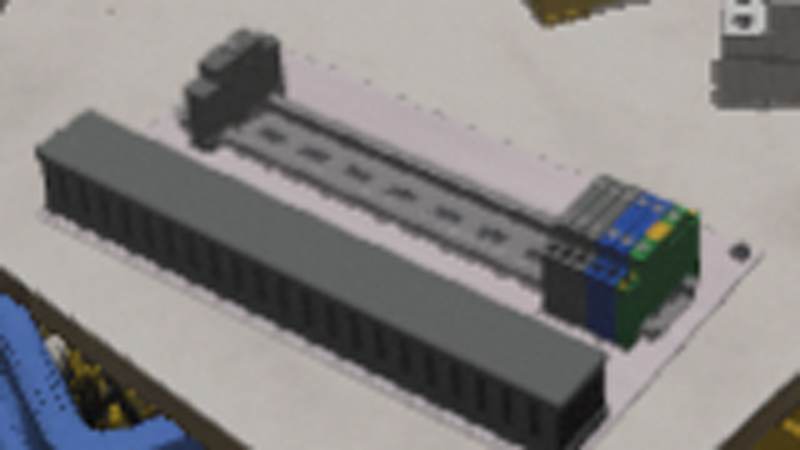

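Run:
```python
from h import *
t1=lambda l:(np.array(l,float)+.5)/10-.5+[110,165]
t2=lambda l:(np.array(l,float)+.5)/10-.5+[110,220]
s1=lambda l:(np.array(l,float)+.5)/5-.5+[125,220]
def line(n,cam,uv,z,w=None):
    P=onz(cam,uv,z)[:,:2]; d=np.polyfit(P[:,0],P[:,1],1)
    print(n,'yaw',np.degrees(np.arctan(d[0])).round(2),'y@x=.517:',np.polyval(d,.517).round(4),'res',np.abs(P[:,1]-np.polyval(d,P[:,0])).max().round(4))
V=np.vstack
line('L','top',V([t1([(395,190),(445,590)]),t2([(450,0),(490,290)])]),.0105)
line('R','top',V([t1([(530,190),(552,350),(580,590)]),t2([(580,0),(605,270)])]),.0105)
line('slots','top',V([t1([(468,224),(480,318),(492,413),(507,503),(518,588)]),t2([(517,50),(530,143),(542,238)])]),.004)
line('ductin','top',V([t1([(190,70),(245,595)]),t2([(245,10),(325,560)])]),.037)
line('ductout','top',V([t1([(66,90),(122,590)]),t2([(122,10),(192,585)])]),.037)
line('S near lip','scene',s1([(222,135),(540,287)]),.0105)
line('S far lip','scene',s1([(290,100),(560,222)]),.0105)
line('S slots','scene',s1([(270,135),(313,154),(357,173),(402,192),(447,213),(491,233)]),.004)
line('S duct in','scene',s1([(92,112),(604,352)]),.037)
line('S duct out','scene',s1([(40,152),(560,402)]),.037)
print('clamp top',onz('top',t1([(440,135)]),.0445), 'strip', onz('top',t2([(545,400),(540,315),(545,495)]),.0455))
print('S clamp', onz('scene',s1([(240,45)]),.0445),'strip S',onz('scene',s1([(600,180),(690,215)]),.0455))
```

```text
L yaw 8.07 y@x=.517: 0.184 res 0.0016
R yaw 6.49 y@x=.517: 0.1512 res 0.0013
slots yaw 7.31 y@x=.517: 0.1692 res 0.0006
ductin yaw 7.42 y@x=.517: 0.226 res 0.0015
ductout yaw 7.04 y@x=.517: 0.2577 res 0.0006
S near lip yaw 6.16 y@x=.517: 0.1873 res 0.0
S far lip yaw 6.54 y@x=.517: 0.1518 res 0.0
S slots yaw 7.7 y@x=.517: 0.1676 res 0.0006
S duct in yaw 7.15 y@x=.517: 0.227 res 0.0
S duct out yaw 7.45 y@x=.517: 0.2572 res 0.0
clamp top [[0.61851441 0.17546187 0.0445    ]] strip [[0.42115739 0.15066408 0.0455    ]
 [0.44143433 0.15160373 0.0455    ]
 [0.39855341 0.15100433 0.0455    ]]
S clamp [[0.61565414 0.17696836 0.0445    ]] strip S [[0.4361936  0.14514022 0.0455    ]
 [0.39530773 0.13839169 0.0455    ]]
```

```bash
python3 -m pendant '[[0,0,0,0,0,-0.0475,0],[0,0,0,0,0,-0.0475,0]]' 40
python3 - <<'E'
from h import *
o=bot.get_obs(); print(o['q'].round(1),o['ee_pos'],o['tcp_rot'])
t1=lambda l:(np.array(l,float)+.5)/10-.5+[110,165]
for p,z in [((450,178),.0105),((510,168),.0105),((380,170),.030)]:
    X=onz('top',t1([p]),z)[0]; print(X, 's',(X[:2]-[.517,.1685])@[.9921,.1253])
E
```

```text
time: 0.3
ee_pos: [0.2078, -0.5087, 0.2298]
tcp_rot: [-179.9, 0.2, -50.3]
wrist_force: [0.4, 0.0, 0.7]
opening: 0.0853
[-67.8   5.   10.   95.1   0.   72.5] [ 0.20781381 -0.50868558  0.22978596] [-1.79948070e+02  1.54918742e-01 -5.03032482e+01]
[0.61207431 0.18287032 0.0105    ] s 0.09612382240028503
[0.6142046  0.16745001 0.0105    ] s 0.09630511885674968
[0.61215197 0.19483803 0.03      ] s 0.09770042607389298
```

```bash
cat > go.py <<'E'
import sys
from h import *
def plan(x,y,z,yaw):
    o=bot.get_obs(); M=R.from_euler('xyz',o['tcp_rot'],degrees=True)
    G=R.from_euler('xyz',[180,0,yaw],degrees=True)
    d=np.array([x,y,z])-o['ee_pos']
    w=(M.inv()*G).as_rotvec()/np.pi
    print('t',o['time'],'pos',o['ee_pos'].round(4),'rot',o['tcp_rot'].round(2),'F',o['wrist_force'].round(1),'op',round(o['opening'],4),'q6',o['q'][5].round(1))
    print('world d',d.round(4),'| shift now',(M.inv().apply(d)/.25).round(4),'| shift after turn',(G.inv().apply(d)/.25).round(4),'| turn',w.round(4),'rows>=',round(float(np.linalg.norm(w)*180/8.59),1),round(float(np.linalg.norm(d)/.05),1))
if __name__=='__main__': plan(*map(float,sys.argv[1:5]))
E
python3 go.py 0.4398 -0.0031 0.15 38
```

```text
t 0.3 pos [ 0.2078 -0.5087  0.2298] rot [-1.7995e+02  1.5000e-01 -5.0300e+01] F [0.4 0.  0.7] op 0.0853 q6 72.5
world d [ 0.232   0.5056 -0.0798] | shift now [-0.9625 -2.0054  0.3236] | shift after turn [ 1.9763 -1.0223  0.3191] | turn [-0.0009  0.0005 -0.4906] rows>= 10.3 11.2
```

```bash
python3 -m pendant '[[0,0,0,0,0,-0.0446,0],[0,0,0,0,0,-0.0446,0],[0,0,0,0,0,-0.0446,0],[0,0,0,0,0,-0.0446,0],[0,0,0,0,0,-0.0446,0],[0,0,0,0,0,-0.0446,0],[0,0,0,0,0,-0.0446,0],[0,0,0,0,0,-0.0446,0],[0,0,0,0,0,-0.0446,0],[0,0,0,0,0,-0.0446,0],[0,0,0,0,0,-0.0446,0]]'; python3 go.py 0.4398 -0.0031 0.15 38
```

```text
time: 1.4
ee_pos: [0.2072, -0.5072, 0.2248]
tcp_rot: [-179.3, -0.2, 41.8]
wrist_force: [0.4, 0.4, -0.2]
opening: 0.0855
t 1.4 pos [ 0.2072 -0.5072  0.2248] rot [-179.34   -0.24   41.81] F [ 0.4  0.4 -0.2] op 0.0855 q6 -19.6
world d [ 0.2326  0.5041 -0.0748] | shift now [ 2.0364 -0.8791  0.3178] | shift after turn [ 1.9746 -1.0161  0.2992] | turn [-0.0037 -0.0012  0.0212] rows>= 0.5 11.2
```

```bash
python3 -m pendant '[[0,0,0,-0.0037,-0.0012,0.0212,0],[0.165,-0.085,0,0,0,0,0],[0.165,-0.085,0,0,0,0,0],[0.165,-0.085,0,0,0,0,0],[0.165,-0.085,0,0,0,0,0],[0.165,-0.085,0,0,0,0,0],[0.165,-0.085,0,0,0,0,0],[0.165,-0.085,0,0,0,0,0],[0.165,-0.085,0,0,0,0,0],[0.165,-0.085,0,0,0,0,0],[0.165,-0.085,0,0,0,0,0]]'; python3 go.py 0.4398 -0.0031 0.15 38
```

```text
time: 2.5
ee_pos: [0.4024, -0.0732, 0.2204]
tcp_rot: [-179.7, -0.1, 37.7]
wrist_force: [0.9, -0.7, -0.6]
opening: 0.0853
t 2.5 pos [ 0.4024 -0.0732  0.2204] rot [-1.7971e+02 -5.0000e-02  3.7670e+01] F [ 0.9 -0.7 -0.6] op 0.0853 q6 41.9
world d [ 0.0374  0.0701 -0.0704] | shift now [ 0.2893 -0.129   0.2827] | shift after turn [ 0.2903 -0.1288  0.2818] | turn [-0.0016 -0.0003 -0.0018] rows>= 0.1 2.1
```

```bash
python3 -m pendant '[[0.12,-0.053,0.05,-0.0016,0,-0.0018,0],[0.12,-0.053,0.1,0,0,0,0],[0.05,-0.023,0.1,0,0,0,0],[0,0,0.03,0,0,0,0],[0,0,0,0,0,0,0]]'; python3 go.py 0.4398 -0.0031 0.11 38
```

```text
time: 3.0
ee_pos: [0.4416, 0.0053, 0.1479]
tcp_rot: [-180.0, -0.1, 38.5]
wrist_force: [-0.0, 0.6, 0.6]
opening: 0.0852
t 3.0 pos [0.4416 0.0053 0.1479] rot [-1.7999e+02 -5.0000e-02  3.8520e+01] F [-0.   0.6  0.6] op 0.0852 q6 52.1
world d [-0.0018 -0.0084 -0.0379] | shift now [-0.0268  0.0219  0.1515] | shift after turn [-0.0265  0.0222  0.1515] | turn [-0.0001 -0.0003  0.0029] rows>= 0.1 0.8
```

```bash
python3 -m pendant '[[-0.026,0.022,0.05,0,0,0.003,0],[0,0,0.06,0,0,0,0],[0,0,0.03,0,0,0,0],[0,0,0,0,0,0,0]]'; python3 go.py 0.4398 -0.0031 0.0445 38
```

```text
time: 3.4
ee_pos: [0.4398, -0.0066, 0.1122]
tcp_rot: [179.9, -0.1, 37.7]
wrist_force: [-0.0, -0.0, -0.5]
opening: 0.0855
t 3.4 pos [ 0.4398 -0.0066  0.1122] rot [ 1.799e+02 -1.400e-01  3.768e+01] F [-0.  -0.  -0.5] op 0.0855 q6 51.4
world d [ 0.      0.0035 -0.0677] | shift now [ 0.008  -0.0114  0.2707] | shift after turn [ 0.0087 -0.0109  0.2707] | turn [ 0.0005 -0.0008 -0.0018] rows>= 0.0 1.4
```

Run:
```python
from h import *
im=bot.camera('top')[:,:,::-1]; s=bot.camera('scene')[:,:,::-1]
f=lambda i,x,y,w,h,k: cv2.resize(i[y:y+h,x:x+w],None,fx=k,fy=k,interpolation=cv2.INTER_CUBIC)
cv2.imwrite('pics/p1.png',np.hstack([f(im,190,200,80,80,5),f(s,240,150,100,100,4)]))
```

```text
(no output)
```

View pics/p1.png

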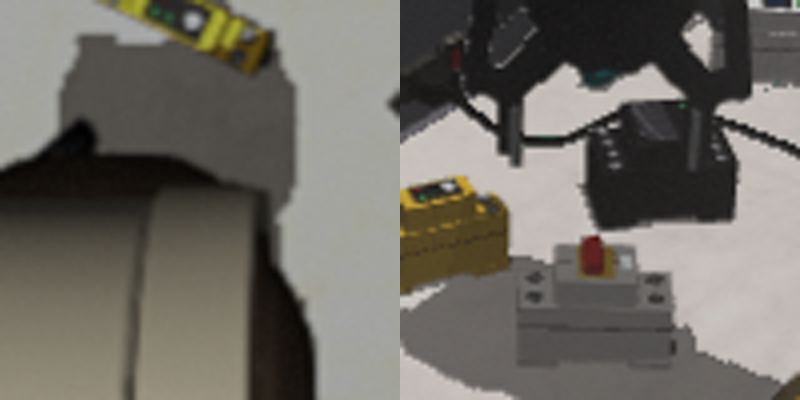

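```bash
python3 -m pendant '[[0.008,-0.011,0.08,0,0,-0.001,0],[0,0,0.08,0,0,0,0],[0,0,0.05,0,0,0,0],[0,0,0.03,0,0,0,0],[0,0,0,0,0,0,0]]'; python3 go.py 0.4398 -0.0031 0.0445 38
```

```text
time: 4.0
ee_pos: [0.4425, -0.0031, 0.0545]
tcp_rot: [179.7, -0.4, 37.9]
wrist_force: [-0.1, 0.1, 0.5]
opening: 0.0855
t 4.0 pos [ 0.4425 -0.0031  0.0545] rot [179.67  -0.45  37.86] F [-0.1  0.1  0.5] op 0.0855 q6 51.7
world d [-0.0027 -0.     -0.01  ] | shift now [-0.0089 -0.0069  0.0399] | shift after turn [-0.0086 -0.0067  0.04  ] | turn [ 0.0018 -0.0025 -0.0008] rows>= 0.1 0.2
```

```bash
python3 -m pendant '[[-0.008,-0.007,0.02,0.0018,-0.0025,0,0],[0,0,0.018,0,0,0,0],[0,0,0,0,0,0,0]]'; python3 go.py 0.4398 -0.0031 0.0445 38
```

```text
time: 4.3
ee_pos: [0.4406, -0.003, 0.0459]
tcp_rot: [180.0, -0.1, 37.9]
wrist_force: [-0.1, -0.5, 0.2]
opening: 0.0853
t 4.3 pos [ 0.4406 -0.003   0.0459] rot [ 1.7995e+02 -5.0000e-02  3.7860e+01] F [-0.1 -0.5  0.2] op 0.0853 q6 51.8
world d [-0.0008 -0.0001 -0.0014] | shift now [-0.0028 -0.0015  0.0055] | shift after turn [-0.0028 -0.0015  0.0055] | turn [ 0.0003 -0.0003 -0.0008] rows>= 0.0 0.0
```

```bash
python3 -m pendant '[[-0.002,-0.001,0.004,0,0,0,0.3],[0,0,0,0,0,0,0.6],[0,0,0,0,0,0,1],[0,0,0,0,0,0,1],[0,0,0,0,0,0,1],[0,0,0,0,0,0,1]]' 50; python3 go.py 0.4398 -0.0031 0.0445 38
```

```text
time: 4.9
ee_pos: [0.4405, -0.0031, 0.0458]
tcp_rot: [179.9, -0.1, 37.9]
wrist_force: [-0.1, 0.2, -0.1]
opening: 0.044
t 4.9 pos [ 0.4405 -0.0031  0.0458] rot [ 1.799e+02 -1.100e-01  3.786e+01] F [-0.1  0.2 -0.1] op 0.044 q6 51.7
world d [-0.0007  0.     -0.0013] | shift now [-0.0022 -0.0018  0.0051] | shift after turn [-0.0022 -0.0018  0.0051] | turn [ 0.0006 -0.0006 -0.0008] rows>= 0.0 0.0
```

```bash
python3 -m pendant '[[0,0,-0.1,0,0,0,1],[0,0,-0.15,0,0,0,1],[0,0,-0.15,0,0,0,1],[0,0,-0.05,0,0,-0.0,1],[0,0,0,0,0,-0.045,1],[0,0,0,0,0,-0.045,1],[0,0,0,0,0,-0.045,1],[0,0,0,0,0,-0.045,1],[0,0,0,0,0,-0.045,1],[0,0,0,0,0,-0.045,1],[0,0,0,0,0,-0.04,1],[0,0,0,0,0,0,1]]'; python3 go.py 0.5894 0.1776 0.14 97.2;  python3 - <<'E'
from h import *
im=bot.camera('top')[:,:,::-1]; s=bot.camera('scene')[:,:,::-1]
f=lambda i,x,y,w,h,k: cv2.resize(i[y:y+h,x:x+w],None,fx=k,fy=k,interpolation=cv2.INTER_CUBIC)
cv2.imwrite('pics/p2.png',np.hstack([f(im,130,160,140,140,2.85),f(s,220,120,130,130,3.08)]))
E
```

```text
time: 6.1
ee_pos: [0.4377, -0.003, 0.1548]
tcp_rot: [-179.6, -0.0, 95.9]
wrist_force: [0.2, -0.2, -1.3]
opening: 0.0439
t 6.1 pos [ 0.4377 -0.003   0.1548] rot [-1.7957e+02 -4.0000e-02  9.5870e+01] F [ 0.2 -0.2 -1.3] op 0.0439 q6 -6.3
world d [ 0.1517  0.1806 -0.0148] | shift now [0.6566 0.678  0.0545] | shift after turn [0.6407 0.6927 0.0592] | turn [-0.0024 -0.0003 -0.0074] rows>= 0.2 4.7Traceback (most recent call last):
  File "<stdin>", line 4, in <module>
    return _nx.concatenate(arrs, 1, dtype=dtype, casting=casting)
           ~~~~~~~~~~~~~~~^^^^^^^^^^^^^^^^^^^^^^^^^^^^^^^^^^^^^^^
ValueError: all the input array dimensions except for the concatenation axis must match exactly, but along dimension 0, the array at index 0 has size 399 and the array at index 1 has size 400
```

```bash
python3 -m pendant '[[0,0,0,-0.0024,0,-0.0074,1],[0.115,0.124,0,0,0,0,1],[0.115,0.124,0,0,0,0,1],[0.115,0.124,0,0,0,0,1],[0.115,0.124,0,0,0,0,1],[0.1,0.11,0,0,0,0,1],[0.03,0.035,0,0,0,0,1],[0,0,0,0,0,0,1]]'; python3 go.py 0.5894 0.1776 0.12 97.2
cat > look.py <<'E'
import sys
from h import *
n=sys.argv[1]; a=list(map(int,sys.argv[2:5])); b=list(map(int,sys.argv[5:8]))
im=bot.camera('top')[:,:,::-1]; s=bot.camera('scene')[:,:,::-1]
cv2.imwrite(f'pics/raw_top_{n}.png',im); cv2.imwrite(f'pics/raw_scene_{n}.png',s)
f=lambda i,x,y,w: cv2.resize(i[y:y+w,x:x+w],(400,400),interpolation=cv2.INTER_CUBIC)
cv2.imwrite(f'pics/{n}.png',np.hstack([f(im,*a),f(s,*b)]))
E
python3 look.py p3 110 155 140 140 180 130
```

```text
time: 7.0
ee_pos: [0.5851, 0.168, 0.1536]
tcp_rot: [179.8, -0.0, 96.1]
wrist_force: [-0.5, 0.4, -1.1]
opening: 0.0441
t 7.0 pos [0.5851 0.168  0.1536] rot [ 1.7982e+02 -3.0000e-02  9.6080e+01] F [-0.5  0.4 -1.1] op 0.0441 q6 9.9
world d [ 0.0043  0.0096 -0.0336] | shift now [0.0361 0.0206 0.1343] | shift after turn [0.0358 0.0217 0.1342] | turn [ 0.001  -0.0002 -0.0062] rows>= 0.1 0.7
```

View pics/p3.png

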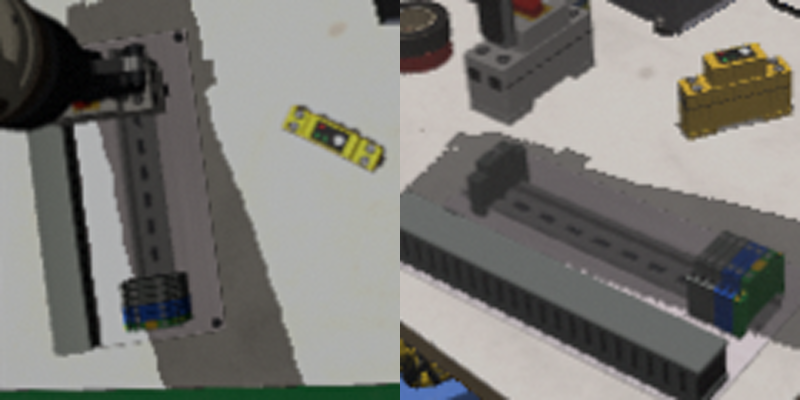

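```bash
python3 -m pendant '[[0.036,0.021,0.04,0,0,-0.006,1],[0,0,0.06,0,0,0,1],[0,0,0.03,0,0,0,1],[0,0,0,0,0,0,1]]'; python3 go.py 0.5894 0.1776 0.095 97.2
```

```text
time: 7.5
ee_pos: [0.5874, 0.1746, 0.1188]
tcp_rot: [179.8, -0.0, 97.0]
wrist_force: [-0.9, 1.0, -1.2]
opening: 0.044
t 7.5 pos [0.5874 0.1746 0.1188] rot [179.84  -0.    97.04] F [-0.9  1.  -1.2] op 0.044 q6 9.5
world d [ 0.002   0.003  -0.0238] | shift now [0.0109 0.0092 0.0954] | shift after turn [0.0109 0.0095 0.0954] | turn [ 0.0009 -0.     -0.0009] rows>= 0.0 0.5
```

```bash
python3 -m pendant '[[0.011,0.009,0.03,0.001,0,-0.001,1],[0,0,0.04,0,0,0,1],[0,0,0.01,0,0,0,1],[0,0,0,0,0,0,1]]'; python3 go.py 0.5894 0.1776 0.07 97.2
```

```text
time: 7.9
ee_pos: [0.5891, 0.1771, 0.0971]
tcp_rot: [-180.0, -0.0, 97.2]
wrist_force: [-0.0, 0.8, -0.6]
opening: 0.0441
t 7.9 pos [0.5891 0.1771 0.0971] rot [-179.96   -0.     97.18] F [-0.   0.8 -0.6] op 0.0441 q6 9.6
world d [ 0.0003  0.0005 -0.0271] | shift now [0.0018 0.0013 0.1083] | shift after turn [0.0018 0.0012 0.1083] | turn [-0.0002 -0.     -0.0001] rows>= 0.0 0.5
```

```bash
python3 -m pendant '[[0.002,0.001,0.03,0,0,0,1],[0,0,0.04,0,0,0,1],[0,0,0.025,0,0,0,1],[0,0,0,0,0,0,1]]'; python3 go.py 0.5894 0.1776 0.0563 97.2; python3 look.py p4 110 155 80 140 190 110
```

```text
time: 8.3
ee_pos: [0.5894, 0.1777, 0.0714]
tcp_rot: [-180.0, -0.0, 97.2]
wrist_force: [-0.2, -0.2, -2.0]
opening: 0.0437
t 8.3 pos [0.5894 0.1777 0.0714] rot [-179.98   -0.     97.17] F [-0.2 -0.2 -2. ] op 0.0437 q6 9.6
world d [-0.     -0.0001 -0.0151] | shift now [-0.0005 -0.0002  0.0606] | shift after turn [-0.0004 -0.0002  0.0606] | turn [-0.0001 -0.     -0.0001] rows>= 0.0 0.3
```

View pics/p4.png

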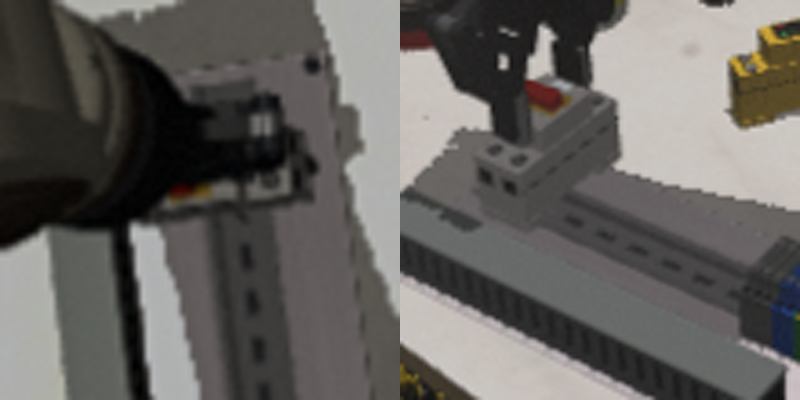

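```bash
python3 -m pendant '[[0,0,0.025,0,0,0,1],[0,0,0.022,0,0,0,1],[0,0,0.016,0,0,0,1],[0,0,0,0,0,0,1]]'; python3 go.py 0.5894 0.1776 0.0503 97.2
```

```text
time: 8.8
ee_pos: [0.5902, 0.1779, 0.0561]
tcp_rot: [179.9, -0.0, 97.2]
wrist_force: [0.2, 0.2, -1.3]
opening: 0.0438
t 8.8 pos [0.5902 0.1779 0.0561] rot [ 1.7989e+02 -2.0000e-02  9.7170e+01] F [ 0.2  0.2 -1.3] op 0.0438 q6 9.6
world d [-0.0008 -0.0003 -0.0058] | shift now [-0.0009 -0.0034  0.0232] | shift after turn [-0.0009 -0.0034  0.0232] | turn [ 0.0006 -0.0001 -0.0001] rows>= 0.0 0.1
```

```bash
python3 -m pendant '[[-0.001,-0.003,0.008,0,0,0,1],[0,0,0.008,0,0,0,1],[0,0,0.004,0,0,0,1],[0,0,0,0,0,0,1]]'; python3 go.py 0.5894 0.1776 0.0503 97.2
```

```text
time: 9.2
ee_pos: [0.5896, 0.1776, 0.0509]
tcp_rot: [179.9, -0.0, 97.2]
wrist_force: [-0.2, -0.3, -2.0]
opening: 0.0438
t 9.2 pos [0.5896 0.1776 0.0509] rot [ 1.7987e+02 -3.0000e-02  9.7170e+01] F [-0.2 -0.3 -2. ] op 0.0438 q6 9.6
world d [-0.0002  0.     -0.0006] | shift now [ 0.0001 -0.0006  0.0024] | shift after turn [ 0.0001 -0.0006  0.0025] | turn [ 0.0007 -0.0002 -0.0002] rows>= 0.0 0.0
```

```bash
python3 -m pendant '[[0,0,0.004,0,0,0,1],[0,0,0.004,0,0,0,1],[0,0,0,0,0,0,1]]'; python3 go.py 0.5894 0.1776 0.0503 97.2
```

```text
time: 9.5
ee_pos: [0.5901, 0.1777, 0.0507]
tcp_rot: [179.8, -0.0, 97.2]
wrist_force: [-0.1, -0.5, -1.0]
opening: 0.0439
t 9.5 pos [0.5901 0.1777 0.0507] rot [ 1.7975e+02 -4.0000e-02  9.7170e+01] F [-0.1 -0.5 -1. ] op 0.0439 q6 9.6
world d [-0.0007 -0.0001 -0.0004] | shift now [-0.0001 -0.0026  0.0015] | shift after turn [-0.0001 -0.0026  0.0015] | turn [ 0.0014 -0.0002 -0.0002] rows>= 0.0 0.0
```

```bash
python3 -m pendant '[[0,-0.002,0.012,0.0014,0,0,1],[0,0,0,0,0,0,1]]'; python3 go.py 0.5894 0.1776 0.0503 97.2
```

```text
time: 9.7
ee_pos: [0.5908, 0.1779, 0.0511]
tcp_rot: [179.8, -0.1, 97.2]
wrist_force: [0.0, 0.3, -1.7]
opening: 0.0437
t 9.7 pos [0.5908 0.1779 0.0511] rot [ 1.7977e+02 -7.0000e-02  9.7170e+01] F [ 0.   0.3 -1.7] op 0.0437 q6 9.6
world d [-0.0014 -0.0003 -0.0008] | shift now [-0.0005 -0.0057  0.003 ] | shift after turn [-0.0005 -0.0057  0.0031] | turn [ 0.0013 -0.0004 -0.0002] rows>= 0.0 0.0
```

```bash
python3 -m pendant '[[0,0,0,0,0,0,0.3],[0,0,0,0,0,0,0],[0,0,0,0,0,0,0],[0,0,-0.02,0,0,0,0],[0,0,-0.1,0,0,0,0],[0,0,-0.16,0,0,0,0],[0,0,-0.16,0,0,0,0],[0,0,-0.05,0,0,0,0],[0,0,0,0,0,0,0]]'; python3 go.py 0.5272 -0.333 0.15 34.3
```

```text
time: 10.6
ee_pos: [0.5893, 0.1774, 0.1765]
tcp_rot: [180.0, -0.0, 97.2]
wrist_force: [0.1, -0.1, -0.4]
opening: 0.0855
t 10.6 pos [0.5893 0.1774 0.1765] rot [ 1.7998e+02 -4.0000e-02  9.7170e+01] F [ 0.1 -0.1 -0.4] op 0.0855 q6 9.6
world d [-0.0621 -0.5104 -0.0265] | shift now [-1.9948 -0.5013  0.1043] | shift after turn [-1.3556  1.5468  0.1059] | turn [-0.000e+00 -3.000e-04  3.493e-01] rows>= 7.3 10.3
```

```bash
python3 look.py p5 110 155 80 140 190 110; python3 go.py 0.45 -0.05 0.19 97.2; python3 -c "
from h import *
print(onz('top',[(242,160),(434,150)],.0),onz('top',[(245,150),(434,146)],.15))"
```

```text
t 10.7 pos [0.5887 0.1772 0.1741] rot [-1.7987e+02 -1.0000e-02  9.7170e+01] F [ 0.  -0.2 -0.2] op 0.0853 q6 9.6
world d [-0.1387 -0.2272  0.0159] | shift now [-0.8325 -0.6639 -0.0621] | shift after turn [-0.8322 -0.6641 -0.0634] | turn [-0.0007 -0.0001 -0.0002] rows>= 0.0 5.3
[[ 0.66519791 -0.04013043  0.        ]
 [ 0.68184145 -0.55257732  0.        ]] [[ 0.65941635 -0.05232412  0.15      ]
 [ 0.66072473 -0.47163042  0.15      ]]
```

View pics/p5.png

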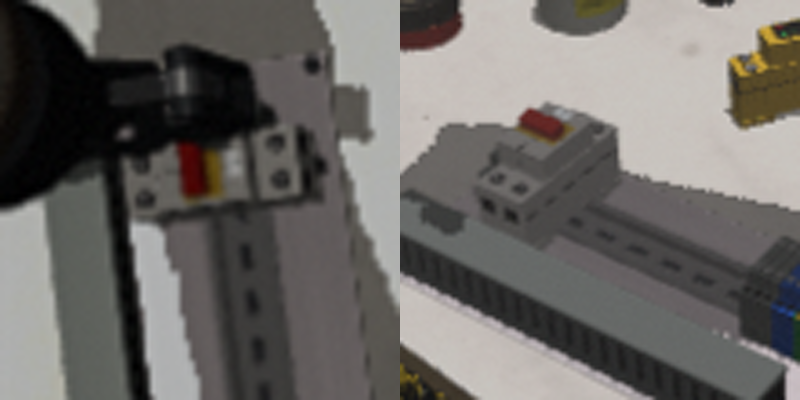

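The switch sits straight on the rail beside the clamp: in the scene inset it spans about (475–620, 105–240). Now for the breaker.

```bash
python3 -m pendant '[[-0.12,-0.095,-0.02,0,0,0,0],[-0.14,-0.112,-0.02,0,0,0,0],[-0.14,-0.112,-0.02,0,0,0,0],[-0.14,-0.112,-0.02,0,0,0,0],[-0.14,-0.112,-0.01,0,0,0,0],[-0.14,-0.112,-0.01,0,0,0.01,0],[0,0,0,0,0,0.045,0],[0,0,0,0,0,0.045,0],[0,0,0,0,0,0.045,0],[0,0,0,0,0,0.045,0],[0,0,0,0,0,0.045,0],[0,0,0,0,0,0.045,0]]'; python3 go.py 0.5272 -0.333 0.16 34.3
```

```text
time: 11.9
ee_pos: [0.4377, -0.0549, 0.1752]
tcp_rot: [-178.6, 1.5, 45.0]
wrist_force: [0.4, 1.1, 0.5]
opening: 0.0856
t 11.9 pos [ 0.4377 -0.0549  0.1752] rot [-178.55    1.51   44.98] F [0.4 1.1 0.5] op 0.0856 q6 38.1
world d [ 0.0895 -0.2781 -0.0152] | shift now [-0.5314  1.0414  0.0486] | shift after turn [-0.3311  1.1207  0.0609] | turn [-0.0072  0.0091  0.0592] rows>= 1.3 5.9
```

```bash
python3 -m pendant '[[0,0,0,-0.004,0.005,0.03,0],[0,0,0,-0.004,0.004,0.03,0],[-0.05,0.18,0,0,0,0,0],[-0.055,0.18,0,0,0,0,0],[-0.055,0.18,0,0,0,0,0],[-0.055,0.18,0,0,0,0,0],[-0.055,0.18,0,0,0,0,0],[-0.04,0.13,0,0,0,0,0],[0,0,0,0,0,0,0],[0,0,0,0,0,0,0]]'; python3 go.py 0.5272 -0.333 0.11 34.3
```

```text
time: 12.9
ee_pos: [0.5106, -0.3192, 0.1516]
tcp_rot: [-178.8, 0.8, 33.5]
wrist_force: [0.2, -0.0, 0.7]
opening: 0.0854
t 12.9 pos [ 0.5106 -0.3192  0.1516] rot [-178.84    0.8    33.53] F [ 0.2 -0.   0.7] op 0.0854 q6 24.6
world d [ 0.0166 -0.0138 -0.0416] | shift now [0.0271 0.086  0.1645] | shift after turn [0.0237 0.083  0.1666] | turn [-0.0065  0.0044 -0.0043] rows>= 0.2 0.9
```

```bash
python3 -m pendant '[[0,0,0,-0.0065,0.0044,-0.0043,0],[0.024,0.083,0.04,0,0,0,0],[0,0,0.06,0,0,0,0],[0,0,0.03,0,0,0,0],[0,0,0,0,0,0,0]]'; python3 go.py 0.5272 -0.333 0.0445 34.3
```

```text
time: 13.4
ee_pos: [0.5254, -0.3276, 0.1136]
tcp_rot: [-179.6, 0.1, 34.5]
wrist_force: [-1.1, 0.4, -0.0]
opening: 0.0852
t 13.4 pos [ 0.5254 -0.3276  0.1136] rot [-1.7964e+02  1.1000e-01  3.4540e+01] F [-1.1  0.4 -0. ] op 0.0852 q6 23.5
world d [ 0.0018 -0.0054 -0.0691] | shift now [-0.0058  0.0238  0.2763] | shift after turn [-0.0062  0.0221  0.2764] | turn [-0.002   0.0006  0.0013] rows>= 0.1 1.4
```

```bash
python3 -m pendant '[[-0.006,0.022,0.06,-0.002,0,0.001,0],[0,0,0.08,0,0,0,0],[0,0,0.06,0,0,0,0],[0,0,0.02,0,0,0,0],[0,0,0,0,0,0,0]]'; python3 go.py 0.5272 -0.333 0.0445 34.3; python3 look.py p6 310 170 100 280 110 100
```

```text
time: 13.9
ee_pos: [0.5272, -0.3304, 0.0592]
tcp_rot: [179.9, 0.1, 34.5]
wrist_force: [-0.3, 0.4, -0.1]
opening: 0.0853
t 13.9 pos [ 0.5272 -0.3304  0.0592] rot [1.799e+02 5.000e-02 3.451e+01] F [-0.3  0.4 -0.1] op 0.0853 q6 23.5
world d [ 0.     -0.0026 -0.0147] | shift now [-0.0059  0.0087  0.0588] | shift after turn [-0.0059  0.0088  0.0588] | turn [0.0006 0.0003 0.0012] rows>= 0.0 0.3
```

View pics/p6.png

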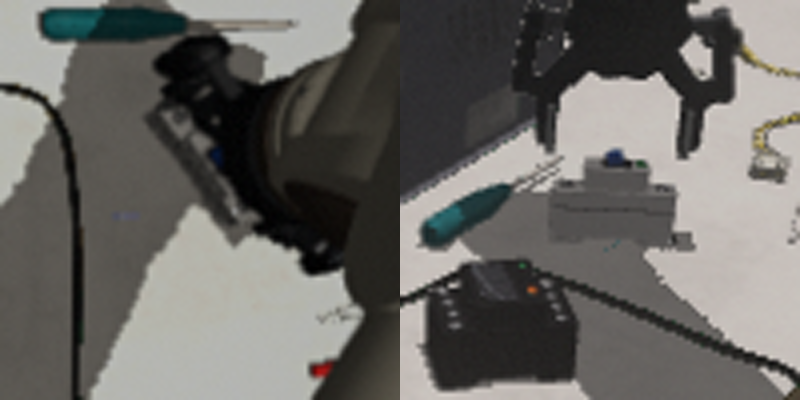

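```bash
python3 -m pendant '[[-0.006,0.009,0.03,0,0,0.001,0],[0,0,0.02,0,0,0,0],[0,0,0.006,0,0,0,0],[0,0,0,0,0,0,0]]'; python3 go.py 0.5272 -0.333 0.0445 34.3
```

```text
time: 14.4
ee_pos: [0.5286, -0.3344, 0.047]
tcp_rot: [179.7, -0.0, 34.3]
wrist_force: [1.0, -0.5, 1.0]
opening: 0.0856
t 14.4 pos [ 0.5286 -0.3344  0.047 ] rot [ 1.7967e+02 -4.0000e-02  3.4300e+01] F [ 1.  -0.5  1. ] op 0.0856 q6 23.4
world d [-0.0014  0.0014 -0.0025] | shift now [-0.0014 -0.0078  0.0101] | shift after turn [-0.0014 -0.0077  0.0102] | turn [ 0.0018 -0.0002 -0.    ] rows>= 0.0 0.1
```

```bash
python3 -m pendant '[[-0.001,-0.007,0.008,0.0018,0,0,0],[0,0,0,0,0,0,0.3],[0,0,0,0,0,0,0.6],[0,0,0,0,0,0,1],[0,0,0,0,0,0,1],[0,0,0,0,0,0,1],[0,0,0,0,0,0,1]]' 50; python3 go.py 0.5272 -0.333 0.0445 34.3
```

```text
time: 15.1
ee_pos: [0.5276, -0.3331, 0.0455]
tcp_rot: [180.0, -0.1, 34.3]
wrist_force: [0.0, 0.0, 0.2]
opening: 0.0435
t 15.1 pos [ 0.5276 -0.3331  0.0455] rot [ 1.7998e+02 -6.0000e-02  3.4300e+01] F [0.  0.  0.2] op 0.0435 q6 23.4
world d [-0.0004  0.0001 -0.001 ] | shift now [-0.0008 -0.0013  0.0041] | shift after turn [-0.0008 -0.0013  0.0041] | turn [ 0.0001 -0.0003 -0.    ] rows>= 0.0 0.0
```

```bash
python3 -m pendant '[[0,0,-0.1,0,0,0,1],[0,0,-0.15,0,0,0,1],[0,0,-0.15,0,0,0,1],[0,0,-0.1,0,0,0,1],[0,0,0,0,0,0,1]]'; python3 look.py p7 120 155 60 140 190 110;  python3 go.py 0.44 0 0.17 97.2
```

```text
time: 15.6
ee_pos: [0.526, -0.3322, 0.172]
tcp_rot: [-179.7, 0.1, 34.3]
wrist_force: [-0.4, 0.1, -1.1]
opening: 0.0436
t 15.7 pos [ 0.5251 -0.3317  0.1682] rot [-1.7948e+02  1.7000e-01  3.4300e+01] F [-0.5  0.3 -1.7] op 0.044 q6 23.4
world d [-0.0851  0.3317  0.0018] | shift now [ 0.4665 -1.2878  0.0031] | shift after turn [ 1.3589 -0.1714 -0.0072] | turn [-0.0031 -0.0007 -0.3494] rows>= 7.3 6.8
```

View pics/p7.png

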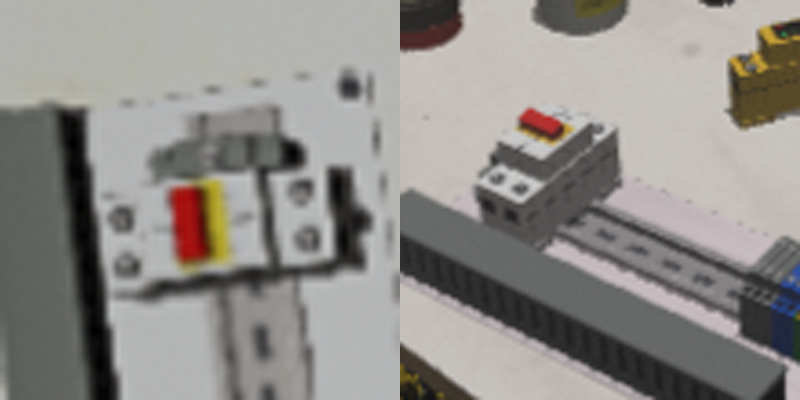

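```bash
cat >> h.py <<'E'
O=np.array([.517,.1685]); E=np.array([.9921,.1253]); N=np.array([-.1253,.9921])
def sn(X): d=np.asarray(X)[...,:2]-O; return (d@E).round(4),(d@N).round(4)
def pix(pts,off,w): return (np.array(pts,float)+.5)*w/400-.5+off
E
python3 - <<'E'
from h import *
P=onz('top',pix([(120,218),(126,265),(302,191),(308,239)],[120,155],60),.0485)
print(sn(P), sn(P.mean(0))); d=P[:2].mean(0)-P[2:].mean(0); print(np.degrees(np.arctan2(d[1],d[0])))
print('lower edge', sn(onz('top',pix([(115,297),(270,277)],[120,155],60),.0485)))
E
```

```text
(array([0.0845, 0.0671, 0.0841, 0.0664]), array([ 0.0349,  0.0348, -0.0328, -0.0328])) (np.float64(0.0755), np.float64(0.001))
96.70274582763386
lower edge (array([0.0561, 0.0548]), array([ 0.0402, -0.0172]))
```

```bash
python3 -m pendant '[[0,0,-0.01,-0.003,0,-0.043,1],[0,0,-0.01,0,0,-0.043,1],[0,0,-0.01,0,0,-0.043,1],[0,0,-0.01,0,0,-0.043,1],[0,0,-0.01,0,0,-0.043,1],[0,0,-0.01,0,0,-0.043,1],[0,0,-0.01,0,0,-0.043,1],[0,0,-0.01,0,0,-0.038,1],[0,0,-0.01,0,0,0,1]]'; python3 go.py 0.46 0.0 0.19 97.2
```

```text
time: 16.6
ee_pos: [0.5198, -0.3283, 0.1699]
tcp_rot: [-178.7, -0.9, 97.8]
wrist_force: [0.1, 0.7, -0.5]
opening: 0.0435
t 16.6 pos [ 0.5198 -0.3283  0.1699] rot [-178.66   -0.94   97.76] F [ 0.1  0.7 -0.5] op 0.0435 q6 -40.0
world d [-0.0598  0.3283  0.0201] | shift now [ 1.3346 -0.0613 -0.057 ] | shift after turn [ 1.3328 -0.0729 -0.0803] | turn [-0.0075 -0.0052  0.0031] rows>= 0.2 6.7
```

```bash
python3 -m pendant '[[0,0,0,-0.0075,-0.005,0.003,1],[0.18,-0.01,-0.02,0,0,0,1],[0.19,-0.01,-0.02,0,0,0,1],[0.19,-0.01,-0.02,0,0,0,1],[0.19,-0.01,-0.02,0,0,0,1],[0.19,-0.01,-0.02,0,0,0,1],[0.19,-0.01,-0.02,0,0,0,1],[0.19,-0.01,-0.01,0,0,0,1],[0.08,0.05,0,0,0,0,1]]'; python3 go.py 0.5602 0.1740 0.16 97.2
```

```text
time: 17.5
ee_pos: [0.4702, 0.0285, 0.1912]
tcp_rot: [-179.2, -0.4, 94.7]
wrist_force: [1.5, -0.6, -1.2]
opening: 0.0438
t 17.5 pos [0.4702 0.0285 0.1912] rot [-179.19   -0.42   94.7 ] F [ 1.5 -0.6 -1.2] op 0.0438 q6 -1.5
world d [ 0.09    0.1455 -0.0312] | shift now [0.5496 0.4082 0.1233] | shift after turn [0.5322 0.4301 0.1249] | turn [-0.0044 -0.0025 -0.0139] rows>= 0.3 3.5
```

```bash
python3 -m pendant '[[0,0,0,-0.0044,-0.0025,-0.0139,1],[0.12,0.095,0,0,0,0,1],[0.13,0.1,0,0,0,0,1],[0.13,0.1,0,0,0,0,1],[0.1,0.08,0.02,0,0,0,1],[0,0,0.02,0,0,0,1],[0,0,0,0,0,0,1]]'; python3 go.py 0.5602 0.1740 0.13 97.2
```

```text
time: 18.2
ee_pos: [0.5484, 0.1678, 0.1719]
tcp_rot: [-179.5, 0.1, 96.0]
wrist_force: [0.0, -0.9, -1.1]
opening: 0.0434
t 18.2 pos [0.5484 0.1678 0.1719] rot [-1.7948e+02  1.0000e-01  9.6030e+01] F [ 0.  -0.9 -1.1] op 0.0434 q6 11.0
world d [ 0.0118  0.0062 -0.0419] | shift now [0.0199 0.051  0.1669] | shift after turn [0.0186 0.0499 0.1674] | turn [-0.0029  0.0005 -0.0065] rows>= 0.1 0.9
```

```bash
python3 -m pendant '[[0,0,0,-0.0029,0.0005,-0.0065,1],[0.018,0.05,0.05,0,0,0,1],[0,0,0.06,0,0,0,1],[0,0,0.02,0,0,0,1],[0,0,0,0,0,0,1]]'; python3 go.py 0.5602 0.1740 0.1 97.2
```

```text
time: 18.7
ee_pos: [0.5588, 0.17, 0.139]
tcp_rot: [179.9, 0.0, 96.9]
wrist_force: [0.1, 0.1, -0.9]
opening: 0.0437
t 18.7 pos [0.5588 0.17   0.139 ] rot [1.7992e+02 2.0000e-02 9.6900e+01] F [ 0.1  0.1 -0.9] op 0.0437 q6 10.0
world d [ 0.0014  0.004  -0.039 ] | shift now [0.0154 0.0073 0.1559] | shift after turn [0.0153 0.0076 0.1559] | turn [ 0.0004  0.0001 -0.0016] rows>= 0.0 0.8
```

```bash
python3 -m pendant '[[0.015,0.007,0.04,0,0,-0.0016,1],[0,0,0.06,0,0,0,1],[0,0,0.03,0,0,0,1],[0,0,0.01,0,0,0,1],[0,0,0,0,0,0,1]]'; python3 go.py 0.5602 0.1740 0.07 97.2; python3 look.py p8 120 155 80 140 190 110
```

```text
time: 19.2
ee_pos: [0.5601, 0.1733, 0.1026]
tcp_rot: [179.8, 0.0, 97.1]
wrist_force: [-0.9, 0.2, 0.1]
opening: 0.0438
t 19.2 pos [0.5601 0.1733 0.1026] rot [1.7981e+02 1.0000e-02 9.7140e+01] F [-0.9  0.2  0.1] op 0.0438 q6 10.1
world d [ 0.0001  0.0007 -0.0326] | shift now [0.0027 0.0004 0.1304] | shift after turn [0.0027 0.0008 0.1304] | turn [ 0.001   0.0001 -0.0003] rows>= 0.0 0.7
```

View pics/p8.png

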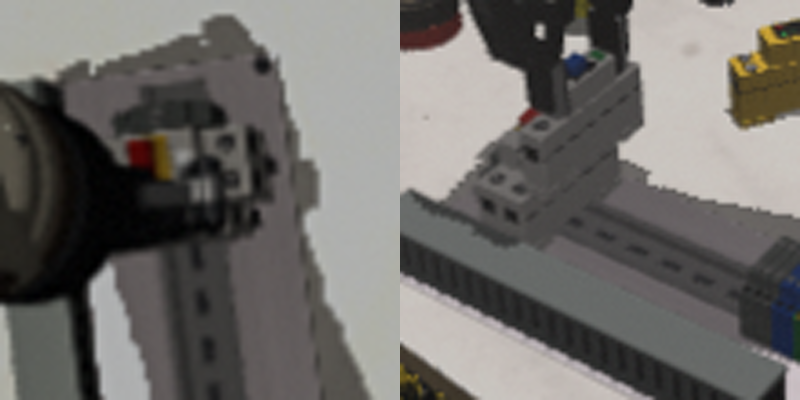

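Run:
```python
from h import *
f=lambda i,x,y,w: cv2.resize(i[y:y+w,x:x+w],(600,600),interpolation=cv2.INTER_CUBIC)
s=load('pics/raw_scene_p8.png'); cv2.imwrite('pics/z1.png',f(s,155,200,60))
```

```text
(no output)
```

View pics/z1.png

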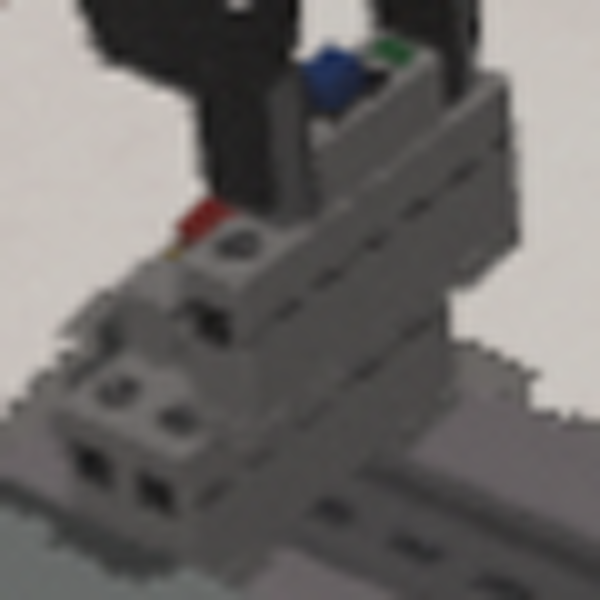

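Run:
```python
from h import *
q=lambda l:(np.array(l,float)+.5)/10-.5+[155,200]
print('breaker',sn(onz('scene',q([(243,282),(185,252),(505,78),(238,243)]),.1011)))
print('switch',sn(onz('scene',q([(203,450),(60,402),(118,390),(180,418)]),.0485)))
```

```text
breaker (array([0.0351, 0.0513, 0.0358, 0.0444]), array([ 0.0407,  0.0394, -0.0428,  0.0314]))
switch (array([0.0547, 0.0903, 0.0829, 0.0657]), array([0.0381, 0.0423, 0.0328, 0.0328]))
```

```bash
python3 -m pendant '[[0.002,-0.003,0.03,0.001,0,0,1],[0,0,0.05,0,0,0,1],[0,0,0.03,0,0,0,1],[0,0,0.01,0,0,0,1],[0,0,0,0,0,0,1]]'; python3 go.py 0.5592 0.1738 0.05 97.2
```

```text
time: 19.8
ee_pos: [0.5598, 0.174, 0.0709]
tcp_rot: [179.9, -0.0, 97.1]
wrist_force: [0.7, -0.2, -1.9]
opening: 0.044
t 19.8 pos [0.5598 0.174  0.0709] rot [ 1.7993e+02 -1.0000e-02  9.7150e+01] F [ 0.7 -0.2 -1.9] op 0.044 q6 10.1
world d [-0.0006 -0.0002 -0.0209] | shift now [-0.0005 -0.0026  0.0835] | shift after turn [-0.0004 -0.0025  0.0835] | turn [ 0.0004 -0.     -0.0003] rows>= 0.0 0.4
```

```bash
python3 -m pendant '[[0,-0.003,0.025,0,0,0,1],[0,0,0.02,0,0,0,1],[0,-0.001,0.016,0,0,0,1],[0,0,0.012,0,0,0,1],[0,0,0,0,0,0,1]]'; python3 go.py 0.5592 0.1738 0.05 97.2
```

```text
time: 20.3
ee_pos: [0.5589, 0.1739, 0.0513]
tcp_rot: [179.9, -0.0, 97.1]
wrist_force: [0.1, -0.7, -2.1]
opening: 0.0436
t 20.3 pos [0.5589 0.1739 0.0513] rot [ 1.7991e+02 -1.0000e-02  9.7140e+01] F [ 0.1 -0.7 -2.1] op 0.0436 q6 10.1
world d [ 0.0003 -0.0001 -0.0013] | shift now [-0.0004  0.0013  0.0051] | shift after turn [-0.0004  0.0014  0.0051] | turn [ 0.0005 -0.0001 -0.0003] rows>= 0.0 0.0
```

```bash
python3 -m pendant '[[0,0.001,0.006,0,0,0,1],[0,0,0.008,0,0,0,1]]'; python3 go.py 0.5592 0.1738 0.05 97.2
```

```text
time: 20.5
ee_pos: [0.5599, 0.174, 0.0499]
tcp_rot: [179.8, -0.0, 97.1]
wrist_force: [-6.5, -2.7, 22.4]
opening: 0.0435
t 20.5 pos [0.5599 0.174  0.0499] rot [ 1.7976e+02 -2.0000e-02  9.7140e+01] F [-6.5 -2.7 22.4] op 0.0435 q6 10.1
world d [-0.0007 -0.0002  0.0001] | shift now [-0.0006 -0.0029 -0.0004] | shift after turn [-0.0006 -0.0029 -0.0004] | turn [ 0.0013 -0.0001 -0.0003] rows>= 0.0 0.0
```

```bash
python3 -m pendant '[[0,0,-0.002,0,0,0,1],[0,0,0,0,0,0,0.3],[0,0,0,0,0,0,0],[0,0,0,0,0,0,0],[0,0,-0.02,0,0,0,0],[0,0,-0.1,0,0,0,0],[0,0,-0.16,0,0,0,0],[0,0,-0.16,0,0,0,0],[0,0,-0.08,0,0,0,0],[0,0,0,0,0,0,0]]'; python3 go.py 0.4971 -0.1505 0.17 47.4
```

```text
time: 21.5
ee_pos: [0.5587, 0.1737, 0.1861]
tcp_rot: [179.8, -0.0, 97.1]
wrist_force: [1.4, 0.4, 0.1]
opening: 0.0856
t 21.5 pos [0.5587 0.1737 0.1861] rot [ 1.798e+02 -2.000e-02  9.714e+01] F [1.4 0.4 0.1] op 0.0856 q6 10.1
world d [-0.0616 -0.3242 -0.0161] | shift now [-1.2562 -0.4059  0.0626] | shift after turn [-1.1214  0.6965  0.0644] | turn [ 0.001  -0.0006  0.2763] rows>= 5.8 6.6
```

```bash
python3 -m pendant '[[-0.14,-0.05,-0.01,0,0,0,0],[-0.18,-0.06,-0.01,0,0,0,0],[-0.18,-0.06,-0.01,0,0,0,0],[-0.18,-0.06,-0.01,0,0,0,0],[-0.18,-0.06,-0.01,0,0,0,0],[-0.18,-0.05,-0.01,0,0,0,0],[-0.1,-0.03,0,0,0,0.04,0],[0,0,0,0,0,0.045,0],[0,0,0,0,0,0.045,0],[0,0,0,0,0,0.045,0],[0,0,0,0,0,0.045,0],[0,0,0,0,0,0.04,0]]'; python3 go.py 0.4971 -0.1505 0.12 47.4
```

```text
time: 22.7
ee_pos: [0.497, -0.1317, 0.1886]
tcp_rot: [-179.6, 0.2, 48.7]
wrist_force: [-0.4, 0.1, 0.3]
opening: 0.0855
t 22.7 pos [ 0.497  -0.1317  0.1886] rot [-179.57    0.19   48.68] F [-0.4  0.1  0.3] op 0.0855 q6 26.5
world d [ 0.0001 -0.0188 -0.0686] | shift now [-0.0551  0.052   0.2741] | shift after turn [-0.0549  0.0512  0.2743] | turn [-0.0024  0.0011  0.0071] rows>= 0.2 1.4
```

```bash
python3 -m pendant '[[0,0,0.02,-0.0024,0.001,0.007,0],[-0.055,0.051,0.08,0,0,0,0],[0,0,0.1,0,0,0,0],[0,0,0.06,0,0,0,0],[0,0,0,0,0,0,0]]'; python3 go.py 0.4971 -0.1505 0.0445 47.4
```

```text
time: 23.2
ee_pos: [0.4956, -0.1506, 0.1165]
tcp_rot: [-179.9, 0.1, 47.9]
wrist_force: [0.1, -0.7, -0.7]
opening: 0.0852
t 23.2 pos [ 0.4956 -0.1506  0.1165] rot [-1.7991e+02  7.0000e-02  4.7890e+01] F [ 0.1 -0.7 -0.7] op 0.0852 q6 25.2
world d [ 0.0015  0.0001 -0.072 ] | shift now [0.0047 0.0047 0.2881] | shift after turn [0.0044 0.0042 0.2881] | turn [-0.0005  0.0004  0.0027] rows>= 0.1 1.4
```

```bash
python3 -m pendant '[[0.004,0.004,0.06,0,0,0.0027,0],[0,0,0.08,0,0,0,0],[0,0,0.06,0,0,0,0],[0,0,0.03,0,0,0,0],[0,0,0,0,0,0,0]]'; python3 go.py 0.4971 -0.1505 0.0445 47.4; python3 look.py p9 120 155 60 270 140 80
```

```text
time: 23.7
ee_pos: [0.4969, -0.1501, 0.058]
tcp_rot: [-180.0, 0.0, 47.9]
wrist_force: [0.3, 0.4, 0.3]
opening: 0.0855
t 23.7 pos [ 0.4969 -0.1501  0.058 ] rot [-1.800e+02  3.000e-02  4.794e+01] F [0.3 0.4 0.3] op 0.0855 q6 25.3
world d [ 0.0002 -0.0004 -0.0135] | shift now [-0.0006  0.0017  0.0541] | shift after turn [-0.0006  0.0017  0.0541] | turn [-0.      0.0002  0.003 ] rows>= 0.1 0.3
```

View pics/p9.png

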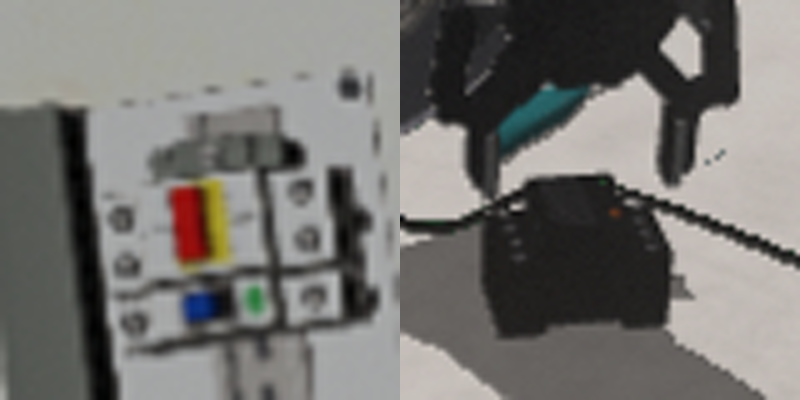

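```bash
python3 -m pendant '[[-0.001,0.002,0.03,0,0,0.003,0],[0,0,0.02,0,0,0,0],[0,0,0.006,0,0,0,0],[0,0,0,0,0,0,0]]'; python3 go.py 0.4971 -0.1505 0.0445 47.4
python3 - <<'E'
from h import *
P=onz('top',pix([(134,322),(314,295)],[120,155],60),.0485); print('breaker',sn(P),sn(P.mean(0)))
P=onz('top',pix([(121,219),(127,265),(301,192),(308,240)],[120,155],60),.0485); print('switch',sn(P.mean(0)))
print('edge',sn(onz('top',pix([(130,352),(225,337)],[120,155],60),.0485)))
E
```

```text
time: 24.2
ee_pos: [0.499, -0.1512, 0.0463]
tcp_rot: [179.7, -0.1, 47.4]
wrist_force: [0.0, 0.0, -0.1]
opening: 0.0854
t 24.2 pos [ 0.499  -0.1512  0.0463] rot [ 1.7975e+02 -1.0000e-01  4.7360e+01] F [ 0.   0.  -0.1] op 0.0854 q6 25.8
world d [-0.0019  0.0007 -0.0018] | shift now [-0.003  -0.0075  0.0072] | shift after turn [-0.003  -0.0074  0.0072] | turn [ 0.0014 -0.0006 -0.0002] rows>= 0.0 0.1
breaker (array([0.0461, 0.0459]), array([ 0.0344, -0.0323])) (np.float64(0.046), np.float64(0.001))
switch (np.float64(0.0752), np.float64(0.0009))
edge (array([0.0355, 0.0356]), array([0.0372, 0.0019]))
```

```bash
python3 -m pendant '[[-0.003,-0.006,0.006,0.0014,0,0,0],[0,0,0,0,0,0,0.3],[0,0,0,0,0,0,0.6],[0,0,0,0,0,0,1],[0,0,0,0,0,0,1],[0,0,0,0,0,0,1],[0,0,0,0,0,0,1]]' 60; python3 go.py 0.4971 -0.1505 0.0445 47.4
```

```text
time: 24.9
ee_pos: [0.4976, -0.1509, 0.0454]
tcp_rot: [180.0, -0.1, 47.4]
wrist_force: [-0.1, 0.8, 1.1]
opening: 0.0436
t 24.9 pos [ 0.4976 -0.1509  0.0454] rot [ 1.7996e+02 -1.2000e-01  4.7370e+01] F [-0.1  0.8  1.1] op 0.0436 q6 25.7
world d [-0.0005  0.0004 -0.0009] | shift now [-0.0002 -0.0025  0.0037] | shift after turn [-0.0002 -0.0024  0.0037] | turn [ 0.0002 -0.0007 -0.0002] rows>= 0.0 0.0
```

```bash
python3 -m pendant '[[0,0,-0.1,0,0,0,1],[0,0,-0.15,0,0,0,1],[0,0,-0.16,0,0,0,1],[0,0,-0.12,0,0,0,1],[0,0,-0.02,0,0,-0.044,1],[0,0,-0.01,0,0,-0.045,1],[0,0,-0.01,0,0,-0.045,1],[0,0,-0.01,0,0,-0.045,1],[0,0,-0.01,0,0,-0.045,1],[0,0,-0.01,0,0,-0.045,1],[0,0,-0.01,0,0,0,1]]'; python3 go.py 0.5205 0.1689 0.17 97.2
```

```text
time: 26.0
ee_pos: [0.4949, -0.1502, 0.1994]
tcp_rot: [-179.6, -0.3, 97.7]
wrist_force: [1.1, -0.1, -2.6]
opening: 0.0435
t 26.0 pos [ 0.4949 -0.1502  0.1994] rot [-179.63   -0.28   97.66] F [ 1.1 -0.1 -2.6] op 0.0435 q6 -24.6
world d [ 0.0256  0.3191 -0.0294] | shift now [1.2509 0.2727 0.1222] | shift after turn [1.2537 0.2618 0.1178] | turn [-0.0021 -0.0016  0.0026] rows>= 0.1 6.4
```

```bash
python3 -m pendant '[[0,0,0,-0.002,-0.0016,0.0026,1],[0.15,0.03,-0.01,0,0,0,1],[0.18,0.037,-0.01,0,0,0,1],[0.18,0.037,0,0,0,0,1],[0.18,0.037,0,0,0,0,1],[0.18,0.037,0,0,0,0,1],[0.18,0.037,0,0,0,0,1],[0.12,0.025,0.02,0,0,0,1],[0.05,0.01,0.02,0,0,0,1],[0,0,0,0,0,0,1]]'; python3 go.py 0.5205 0.1689 0.14 97.2
```

```text
time: 27.0
ee_pos: [0.5249, 0.1703, 0.1913]
tcp_rot: [179.9, 0.1, 94.5]
wrist_force: [0.3, 0.0, -1.7]
opening: 0.0436
t 27.0 pos [0.5249 0.1703 0.1913] rot [1.7994e+02 9.0000e-02 9.4470e+01] F [ 0.3  0.  -1.7] op 0.0436 q6 13.6
world d [-0.0044 -0.0014 -0.0513] | shift now [-0.0038 -0.0182  0.2051] | shift after turn [-0.0032 -0.0181  0.2051] | turn [ 0.0003  0.0005 -0.0151] rows>= 0.3 1.0
```

```bash
python3 -m pendant '[[0,0,0.03,0,0,-0.015,1],[-0.003,-0.018,0.07,0,0,0,1],[0,0,0.07,0,0,0,1],[0,0,0.06,0,0,0,1],[0,0,0.02,0,0,0,1],[0,0,0,0,0,0,1]]'; python3 go.py 0.5205 0.1689 0.11 97.2
```

```text
time: 27.6
ee_pos: [0.5204, 0.1624, 0.1273]
tcp_rot: [179.9, 0.2, 96.3]
wrist_force: [-0.6, 0.2, -2.6]
opening: 0.0438
t 27.6 pos [0.5204 0.1624 0.1273] rot [179.9    0.21  96.33] F [-0.6  0.2 -2.6] op 0.0438 q6 11.1
world d [ 0.0001  0.0065 -0.0173] | shift now [0.0259 0.0031 0.0693] | shift after turn [0.0256 0.0036 0.0694] | turn [ 0.0005  0.0012 -0.0048] rows>= 0.1 0.4
```

```bash
python3 -m pendant '[[0,0,0,0,0.001,-0.0048,1],[0.025,0.003,0.04,0,0,0,1],[0,0,0.03,0,0,0,1],[0,0,0,0,0,0,1]]'; python3 go.py 0.5205 0.1689 0.10 97.2;  python3 look.py p10 120 155 80 155 195 80
```

```text
time: 28.0
ee_pos: [0.5215, 0.1684, 0.1108]
tcp_rot: [179.7, -0.0, 97.1]
wrist_force: [0.3, -1.3, -1.6]
opening: 0.0433
t 28.0 pos [0.5215 0.1684 0.1108] rot [179.73  -0.    97.12] F [ 0.3 -1.3 -1.6] op 0.0433 q6 10.8
world d [-0.001   0.0005 -0.0108] | shift now [ 0.0023 -0.004   0.0431] | shift after turn [ 0.0024 -0.0038  0.0431] | turn [ 0.0015 -0.     -0.0005] rows>= 0.0 0.2
```

View pics/p10.png

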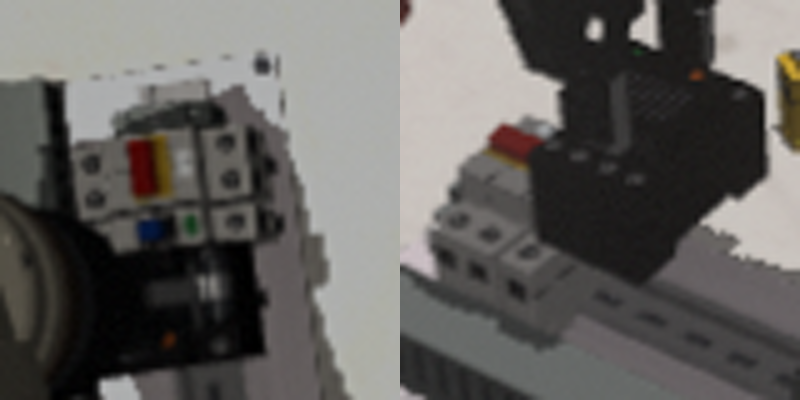

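Run:
```python
from h import *
f=lambda p:pix(np.array(p)-[400,0],[155,195],80)
P=onz('scene',f([(548,145),(578,156),(608,168),(635,180)]),.1094); print('psu',sn(P),sn(P.mean(0)))
P=onz('scene',f([(457,219),(491,232),(531,251)]),.0485); print('sw,sw,br',sn(P))
print('breaker edge corner',sn(onz('scene',f([(553,268)]),.0485)),'psu corners',sn(onz('scene',f([(533,147),(650,193)]),.1094)))
```

```text
psu (array([ 0.0272,  0.0126, -0.0021, -0.0157]), array([0.0327, 0.032 , 0.0317, 0.032 ])) (np.float64(0.0055), np.float64(0.0321))
sw,sw,br (array([0.0839, 0.0661, 0.0439]), array([0.0328, 0.0316, 0.0321]))
breaker edge corner (array([0.0292]), array([0.0356])) psu corners (array([ 0.0313, -0.0255]), array([0.0369, 0.0353]))
```

```bash
python3 -m pendant '[[0.002,-0.009,0.03,0.0015,0,0,1],[0,0,0.05,0,0,0,1],[0,0,0.05,0,0,0,1],[0,0,0.03,0,0,0,1],[0,0,0,0,0,0,1]]'; python3 go.py 0.5192 0.1688 0.0499 97.2
```

```text
time: 28.6
ee_pos: [0.519, 0.1688, 0.0677]
tcp_rot: [-180.0, -0.0, 97.1]
wrist_force: [0.1, 0.3, -2.2]
opening: 0.0432
t 28.6 pos [0.519  0.1688 0.0677] rot [-1.7999e+02 -1.0000e-02  9.7130e+01] F [ 0.1  0.3 -2.2] op 0.0432 q6 10.9
world d [ 0.0002 -0.     -0.0178] | shift now [-0.0001  0.0007  0.0713] | shift after turn [-0.0001  0.0007  0.0713] | turn [-0.     -0.     -0.0004] rows>= 0.0 0.4
```

```bash
python3 -m pendant '[[0,0,0.025,0,0,0,1],[0,0,0.02,0,0,0,1],[0,-0.001,0.014,0,0,0,1],[0,-0.001,0.01,0,0,0,1],[0,0,0,0,0,0,1]]'; python3 go.py 0.5192 0.1688 0.0499 97.2
```

```text
time: 29.1
ee_pos: [0.5191, 0.1688, 0.0501]
tcp_rot: [179.9, -0.0, 97.1]
wrist_force: [-0.1, 0.4, -2.2]
opening: 0.0435
t 29.1 pos [0.5191 0.1688 0.0501] rot [ 1.7991e+02 -2.0000e-02  9.7120e+01] F [-0.1  0.4 -2.2] op 0.0435 q6 10.9
world d [ 0.0001 -0.     -0.0002] | shift now [-0.0001  0.0005  0.0009] | shift after turn [-0.0001  0.0005  0.0009] | turn [ 0.0005 -0.0001 -0.0004] rows>= 0.0 0.0
```

```bash
python3 -m pendant '[[0,0,0.006,0,0,0,1],[0,0,0.008,0,0,0,1]]'; python3 go.py 0.5192 0.1688 0.0499 97.2
```

```text
time: 29.3
ee_pos: [0.5194, 0.1689, 0.0498]
tcp_rot: [179.8, -0.0, 97.1]
wrist_force: [-10.3, -3.6, 20.7]
opening: 0.0437
t 29.3 pos [0.5194 0.1689 0.0498] rot [ 1.7979e+02 -4.0000e-02  9.7120e+01] F [-10.3  -3.6  20.7] op 0.0437 q6 10.9
world d [-0.0002 -0.0001  0.0001] | shift now [-0.0002 -0.0006 -0.0003] | shift after turn [-0.0002 -0.0006 -0.0003] | turn [ 0.0012 -0.0002 -0.0004] rows>= 0.0 0.0
```

Seated, with 21 N upward at the expected height. Next: release and fetch the relay.

```bash
python3 -m pendant '[[0,0,-0.002,0,0,0,1],[0,0,0,0,0,0,0.3],[0,0,0,0,0,0,0],[0,0,0,0,0,0,0],[0,0,-0.02,0,0,0,0],[0,0,-0.1,0,0,0,0],[0,0,-0.16,0,0,0,0],[0,0,-0.16,0,0,0,0],[0,0,-0.08,0,0,0,0],[0,0,0,0,0,0,0]]'; python3 go.py 0.5537 -0.0003 0.16 62.9; python3 look.py p11 120 155 80 155 195 80; python3 -c "
from h import *
im=load('pics/raw_top_p11.png'); cv2.imwrite('pics/rel.png',cv2.resize(im[180:225,205:250],(450,450),interpolation=cv2.INTER_CUBIC))"
```

```text
time: 30.3
ee_pos: [0.5184, 0.1686, 0.186]
tcp_rot: [179.8, -0.0, 97.1]
wrist_force: [-1.6, -0.1, 0.3]
opening: 0.0852
t 30.3 pos [0.5184 0.1686 0.186 ] rot [ 1.798e+02 -4.000e-02  9.712e+01] F [-1.6 -0.1  0.3] op 0.0852 q6 10.9
world d [ 0.0353 -0.1689 -0.026 ] | shift now [-0.6878  0.0561  0.1036] | shift after turn [-0.5369  0.4335  0.1039] | turn [ 0.001  -0.0005  0.1901] rows>= 4.0 3.5
```

View pics/p11.png

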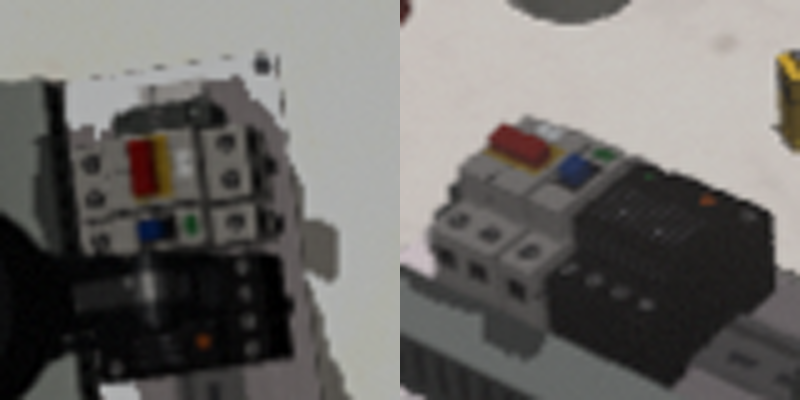

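View pics/rel.png

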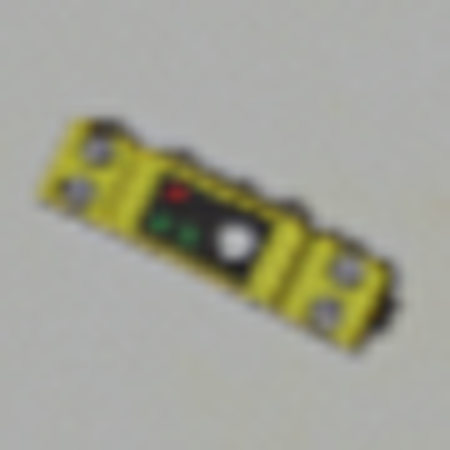

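```bash
python3 - <<'E'
from h import *
q=lambda l:(np.array(l,float)+.5)/10-.5+[205,180]
P=onz('top',q([(97,151),(78,188),(348,269),(327,311)]),.044); print(P.mean(0)); d=P[:2].mean(0)-P[2:].mean(0); print(np.degrees(np.arctan2(d[1],d[0])))
C=onz('top',q([(80,120),(40,195),(393,262),(357,352)]),.044); print(C.mean(0))
E
python3 -m pendant '[[-0.12,0.01,0,0,0,0.0,0],[-0.17,0.014,0,0,0,0,0],[-0.17,0.014,0,0,0,0,0],[-0.15,0.012,0,0,0,0,0],[-0.05,0.005,0,0,0,0.04,0],[0,0,0,0,0,0.046,0],[0,0,0,0,0,0.046,0],[0,0,0,0,0,0.046,0],[0,0,0,0,0,0,0]]'; python3 go.py 0.5537 -0.0003 0.11 62.9
```

```text
[ 5.54231939e-01 -1.74864214e-04  4.40000000e-02]
62.82101486797935
[ 0.55361296 -0.00133975  0.044     ]
time: 31.3
ee_pos: [0.5475, -0.0007, 0.166]
tcp_rot: [-178.9, 0.6, 64.2]
wrist_force: [-0.2, 0.1, -0.1]
opening: 0.0853
t 31.3 pos [ 0.5475 -0.0007  0.166 ] rot [-178.89    0.59   64.23] F [-0.2  0.1 -0.1] op 0.0853 q6 25.7
world d [ 0.0062  0.0004 -0.056 ] | shift now [0.0145 0.026  0.2235] | shift after turn [0.0127 0.0214 0.2241] | turn [-0.0061  0.0034  0.0074] rows>= 0.2 1.1
```

```bash
python3 -m pendant '[[0,0,0.02,-0.006,0.0034,0.0074,0],[0.013,0.021,0.06,0,0,0,0],[0,0,0.07,0,0,0,0],[0,0,0.05,0,0,0,0],[0,0,0,0,0,0,0]]'; python3 go.py 0.554 -0.0002 0.0445 62.85
```

```text
time: 31.8
ee_pos: [0.5523, 0.0002, 0.1074]
tcp_rot: [-179.6, 0.2, 63.9]
wrist_force: [0.5, -0.1, -0.2]
opening: 0.0852
t 31.8 pos [5.523e-01 2.000e-04 1.074e-01] rot [-179.6     0.18   63.92] F [ 0.5 -0.1 -0.2] op 0.0852 q6 26.1
world d [ 0.0017 -0.0004 -0.0629] | shift now [0.0022 0.0085 0.2515] | shift after turn [0.0015 0.0067 0.2516] | turn [-0.0022  0.001   0.0059] rows>= 0.1 1.3
```

```bash
python3 -m pendant '[[0.0015,0.0067,0.05,-0.002,0.001,0.006,0],[0,0,0.07,0,0,0,0],[0,0,0.05,0,0,0,0],[0,0,0.03,0,0,0,0],[0,0,0,0,0,0,0]]'; python3 go.py 0.554 -0.0002 0.0445 62.85
```

```text
time: 32.3
ee_pos: [0.5543, 0.0002, 0.055]
tcp_rot: [-179.9, 0.0, 63.2]
wrist_force: [0.3, 0.7, 0.5]
opening: 0.0853
t 32.3 pos [5.543e-01 2.000e-04 5.500e-02] rot [-1.799e+02  4.000e-02  6.318e+01] F [0.3 0.7 0.5] op 0.0853 q6 26.8
world d [-0.0003 -0.0004 -0.0105] | shift now [-0.0018 -0.0004  0.0419] | shift after turn [-0.0018 -0.0004  0.0419] | turn [-0.0006  0.0002  0.0018] rows>= 0.0 0.2
```

```bash
python3 -m pendant '[[-0.002,0,0.02,0,0,0.002,0],[0,-0.003,0.014,0,0,0,0],[0,-0.002,0.006,0,0,0,0],[0,0,0,0,0,0,0]]'; python3 go.py 0.554 -0.0002 0.0445 62.85
```

```text
time: 32.7
ee_pos: [0.5538, 0.0003, 0.0459]
tcp_rot: [180.0, -0.0, 62.8]
wrist_force: [-0.9, -0.5, 0.7]
opening: 0.0854
t 32.7 pos [5.538e-01 3.000e-04 4.590e-02] rot [ 1.7999e+02 -2.0000e-02  6.2820e+01] F [-0.9 -0.5  0.7] op 0.0854 q6 27.2
world d [ 0.0002 -0.0005 -0.0014] | shift now [-0.0014  0.0017  0.0057] | shift after turn [-0.0014  0.0017  0.0057] | turn [ 0.0001 -0.0001 -0.0002] rows>= 0.0 0.0
```

```bash
python3 -m pendant '[[-0.001,0.001,0.004,0,0,0,0.3],[0,0,0,0,0,0,0.6],[0,0,0,0,0,0,1],[0,0,0,0,0,0,1],[0,0,0,0,0,0,1],[0,0,0,0,0,0,1]]' 50; python3 go.py 0.554 -0.0002 0.0445 62.85;python3 -m pendant '[[0,0,-0.1,0,0,0,1],[0,0,-0.15,0,0,0,1],[0,0,-0.16,0,0,0,1],[0,0,-0.12,0,0,0,1],[0,0,-0.02,0,0,-0.044,1],[0,0,-0.01,0,0,-0.045,1],[0,0,-0.01,0,0,-0.045,1],[0,0,-0.01,0,0,-0.045,1],[0,0,-0.01,0,0,0,1]]'; python3 look.py p12 120 155 80 155 195 80;  python3 go.py 0.478 0.163 0.17 97.2
```

```text
time: 33.3
ee_pos: [0.5545, -0.0001, 0.0459]
tcp_rot: [179.9, -0.1, 62.8]
wrist_force: [-0.1, -0.2, -0.3]
opening: 0.0436
t 33.3 pos [ 5.545e-01 -1.000e-04  4.590e-02] rot [ 1.799e+02 -6.000e-02  6.282e+01] F [-0.1 -0.2 -0.3] op 0.0436 q6 27.2
world d [-0.0005 -0.0001 -0.0014] | shift now [-0.0011 -0.0016  0.0058] | shift after turn [-0.0011 -0.0015  0.0058] | turn [ 0.0006 -0.0003 -0.0001] rows>= 0.0 0.0
time: 34.2
ee_pos: [0.5527, -0.0001, 0.1971]
tcp_rot: [-179.9, -0.0, 96.2]
wrist_force: [-0.6, -0.3, -1.0]
opening: 0.044
t 34.3 pos [ 0.5529 -0.      0.1973] rot [-1.7988e+02 -3.0000e-02  9.5860e+01] F [-0.3 -0.3 -0.5] op 0.0434 q6 -5.9
world d [-0.0749  0.163  -0.0273] | shift now [ 0.6792 -0.2311  0.1101] | shift after turn [ 0.6845 -0.2154  0.1093] | turn [-0.0007 -0.0002 -0.0074] rows>= 0.2 3.6
```

View pics/p12.png

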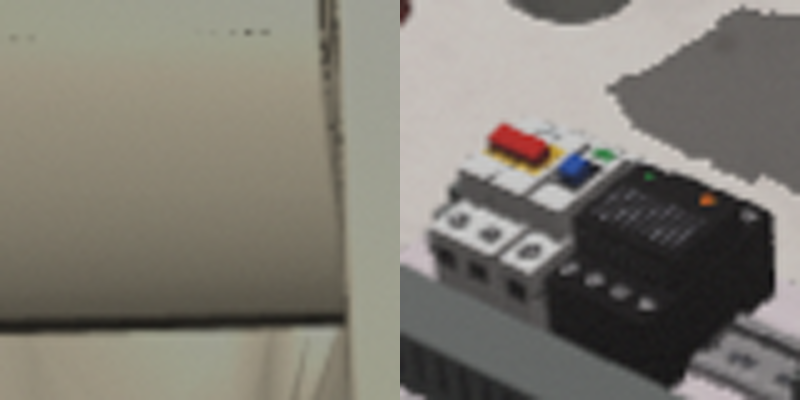

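Run:
```python
from h import *
f=lambda p:pix(np.array(p)-[400,0],[155,195],80)
P=onz('scene',f([(569,269),(594,281),(620,292),(647,305)]),.0485); print('psu',sn(P),sn(P.mean(0)))
P=onz('scene',f([(457,219),(491,232),(531,250)]),.0485); print('sw,sw,br',sn(P))
```

```text
psu (array([ 0.0233,  0.01  , -0.0031, -0.0172]), array([0.0326, 0.033 , 0.0327, 0.0331])) (np.float64(0.0033), np.float64(0.0328))
sw,sw,br (array([0.0839, 0.0661, 0.0443]), array([0.0328, 0.0316, 0.0317]))
```

```bash
python3 -m pendant '[[0,0,0,0,0,-0.0074,1],[0.12,-0.04,-0.01,0,0,0,1],[0.165,-0.055,0,0,0,0,1],[0.165,-0.055,0,0,0,0,1],[0.14,-0.05,0.01,0,0,0,1],[0.05,-0.01,0.02,0,0,0,1],[0,0,0.02,0,0,0,1],[0,0,0,0,0,0,1]]'; python3 go.py 0.4767 0.1634 0.14 97.2
```

```text
time: 35.1
ee_pos: [0.4787, 0.1567, 0.1847]
tcp_rot: [-179.7, -0.0, 96.3]
wrist_force: [0.8, -0.0, -0.7]
opening: 0.0437
t 35.1 pos [0.4787 0.1567 0.1847] rot [-1.7974e+02 -2.0000e-02  9.6340e+01] F [ 0.8 -0.  -0.7] op 0.0437 q6 11.8
world d [-0.002   0.0067 -0.0447] | shift now [ 0.0273 -0.004   0.1789] | shift after turn [ 0.0274 -0.0044  0.1789] | turn [-0.0014 -0.0001 -0.0048] rows>= 0.1 0.9
```

```bash
python3 -m pendant '[[0,0,0.02,-0.0014,0,-0.0048,1],[0.027,-0.004,0.06,0,0,0,1],[0,0,0.09,0,0,0,1],[0,0,0.08,0,0,0,1],[0,0,0.04,0,0,0,1],[0,0,0,0,0,0,1]]'; python3 go.py 0.4767 0.1634 0.1 97.2; python3 look.py p13 120 155 100 165 200 90
```

```text
time: 35.7
ee_pos: [0.4777, 0.1605, 0.1059]
tcp_rot: [-180.0, 0.0, 96.8]
wrist_force: [-0.5, 0.9, -0.3]
opening: 0.0439
t 35.7 pos [0.4777 0.1605 0.1059] rot [-1.7995e+02  1.0000e-02  9.6850e+01] F [-0.5  0.9 -0.3] op 0.0439 q6 11.7
world d [-0.001   0.0029 -0.0059] | shift now [ 0.0118 -0.0025  0.0235] | shift after turn [ 0.0118 -0.0024  0.0235] | turn [-0.0003  0.     -0.002 ] rows>= 0.0 0.1
```

View pics/p13.png

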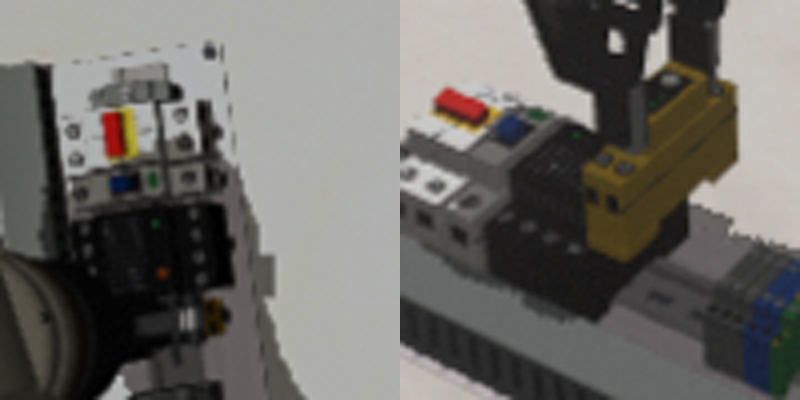

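Run:
```python
from h import *
f=lambda p:pix(np.array(p)-[400,0],[165,200],90)
P=onz('scene',f([(606,160),(626,169)]),.104); print('relay',sn(P),sn(P.mean(0)))
print('corners',sn(onz('scene',f([(586,164),(623,184)]),.104)))
P=onz('scene',f([(505,218),(529,229),(553,240),(577,250)]),.0485); print('psu',sn(P),sn(P.mean(0)))
print(sn([.4777,.1605]))
```

```text
relay (array([-0.0358, -0.0467]), array([0.0294, 0.0297])) (np.float64(-0.0413), np.float64(0.0296))
corners (array([-0.0303, -0.0518]), array([0.0362, 0.0385]))
psu (array([ 0.0231,  0.0089, -0.0051, -0.0184]), array([0.0334, 0.0336, 0.0337, 0.0333])) (np.float64(0.0021), np.float64(0.0335))
(np.float64(-0.04), np.float64(-0.003))
```

```bash
python3 -m pendant '[[0.012,0.002,0.03,0,0,-0.002,1],[0,0,0.04,0,0,0,1],[0,0,0.02,0,0,0,1],[0,0,0,0,0,0,1]]'; python3 go.py 0.4778 0.1636 0.0504 97.2
```

```text
time: 36.2
ee_pos: [0.4799, 0.1646, 0.0856]
tcp_rot: [179.7, -0.1, 97.2]
wrist_force: [0.7, -0.4, -0.5]
opening: 0.0441
t 36.2 pos [0.4799 0.1646 0.0856] rot [ 1.7971e+02 -6.0000e-02  9.7240e+01] F [ 0.7 -0.4 -0.5] op 0.0441 q6 11.7
world d [-0.0021 -0.001  -0.0352] | shift now [-0.0031 -0.0097  0.1406] | shift after turn [-0.003  -0.009   0.1407] | turn [ 0.0016 -0.0003  0.0002] rows>= 0.0 0.7
```

```bash
python3 -m pendant '[[-0.003,-0.009,0.01,0.0016,0,0,1],[0,0,0.03,0,0,0,1],[0,0,0.03,0,0,0,1],[0,0,0.01,0,0,0,1],[0,0,0,0,0,0,1]]'; python3 go.py 0.4778 0.1636 0.0504 97.2
```

```text
time: 36.7
ee_pos: [0.4776, 0.1635, 0.0639]
tcp_rot: [-180.0, -0.1, 97.2]
wrist_force: [-0.5, -0.2, -1.2]
opening: 0.044
t 36.7 pos [0.4776 0.1635 0.0639] rot [-1.7998e+02 -6.0000e-02  9.7240e+01] F [-0.5 -0.2 -1.2] op 0.044 q6 11.6
world d [ 0.0002  0.0001 -0.0135] | shift now [0.0001 0.0008 0.054 ] | shift after turn [0.0002 0.0007 0.054 ] | turn [-0.0001 -0.0003  0.0002] rows>= 0.0 0.3
```

```bash
python3 -m pendant '[[0,0,0.02,0,0,0,1],[0,0,0.016,0,0,0,1],[0,0,0.012,0,0,0,1],[0,0,0.004,0,0,0,1],[0,0,0,0,0,0,1]]'; python3 go.py 0.4778 0.1636 0.0504 97.2
```

```text
time: 37.2
ee_pos: [0.4779, 0.1636, 0.0504]
tcp_rot: [180.0, -0.1, 97.2]
wrist_force: [1.1, 0.4, -1.9]
opening: 0.0437
t 37.2 pos [0.4779 0.1636 0.0504] rot [ 1.7997e+02 -7.0000e-02  9.7240e+01] F [ 1.1  0.4 -1.9] op 0.0437 q6 11.6
world d [-0.0001 -0.     -0.    ] | shift now [-0.     -0.0006  0.    ] | shift after turn [-0.     -0.0006  0.    ] | turn [ 0.0002 -0.0004  0.0002] rows>= 0.0 0.0
```

```bash
python3 -m pendant '[[0,0,0.006,0,0,0,1],[0,0,0.008,0,0,0,1]]'; python3 -m pendant '[[0,0,-0.002,0,0,0,1],[0,0,0,0,0,0,0.3],[0,0,0,0,0,0,0],[0,0,0,0,0,0,0],[0,0,-0.02,0,0,0,0],[0,0,-0.1,0,0,0,0],[0,0,-0.16,0,0,0,0],[0,0,-0.16,0,0,0,0],[0,0,-0.08,0,0,0,0],[0,0,0,0,0,0,0]]'; python3 go.py 0.4 -0.1 0.19 97.2
```

```text
time: 37.4
ee_pos: [0.4785, 0.1637, 0.0503]
tcp_rot: [179.8, -0.1, 97.2]
wrist_force: [-9.5, -3.1, 21.6]
opening: 0.0437
time: 38.4
ee_pos: [0.4773, 0.1632, 0.1861]
tcp_rot: [179.9, -0.1, 97.2]
wrist_force: [0.9, -1.3, -0.4]
opening: 0.0855
t 38.4 pos [0.4773 0.1632 0.1861] rot [ 1.7989e+02 -7.0000e-02  9.7240e+01] F [ 0.9 -1.3 -0.4] op 0.0855 q6 11.6
world d [-0.0773 -0.2632  0.0039] | shift now [-1.0055 -0.4393 -0.0176] | shift after turn [-1.0059 -0.4386 -0.0155] | turn [ 0.0006 -0.0004  0.0002] rows>= 0.0 5.5
```

```bash
python3 -m pendant '[[-0.15,-0.065,-0.01,0,0,0,0],[-0.17,-0.075,-0.01,0,0,0,0],[-0.17,-0.075,-0.01,0,0,0,0],[-0.17,-0.075,-0.01,0,0,0,0],[-0.17,-0.075,-0.01,0,0,0,0],[-0.15,-0.06,-0.01,0,0,0,0],[-0.05,-0.02,0,0,0,0,0],[0,0,0,0,0,0,0],[0,0,0,0,0,0,0]]';python3 look.py p14 110 160 115 150 200 100
```

```text
time: 39.3
ee_pos: [0.3952, -0.1144, 0.1943]
tcp_rot: [-179.8, -0.1, 97.4]
wrist_force: [-0.1, -0.2, -0.3]
opening: 0.0851
```

View pics/p14.png

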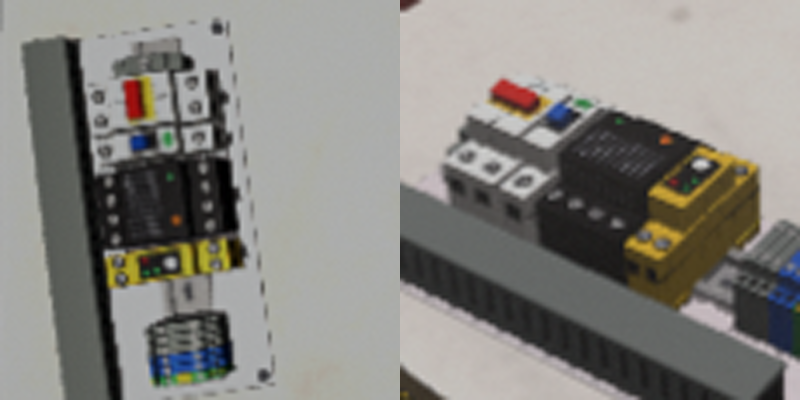

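Run:
```python
from h import *
im=load('pics/raw_top_p14.png'); cv2.imwrite('pics/z2.png',cv2.resize(im[170:250,130:190],(450,600),interpolation=cv2.INTER_CUBIC))
im=load('pics/raw_scene_p14.png'); cv2.imwrite('pics/z3.png',cv2.resize(im[210:285,155:255],(800,600),interpolation=cv2.INTER_CUBIC))
```

```text
(no output)
```

View pics/z2.png

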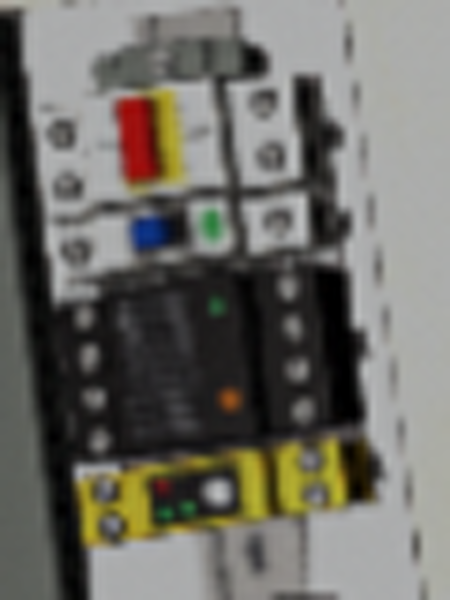

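View pics/z3.png

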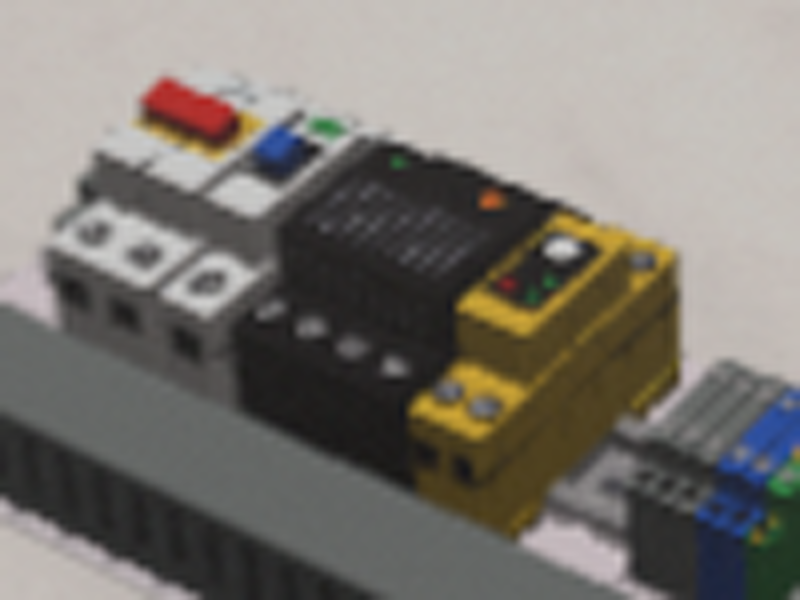

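Run:
```python
from h import *
q=lambda l:(np.array(l,float)+.5)/7.5-.5+[130,170]
D={'switch':([(62,133),(68,186)],[(264,102),(271,156)]),'breaker':([(77,251)],[(279,221)]),'psu':([(83,319),(90,356),(95,400),(99,441)],[(288,287),(293,327),(297,370),(303,410)]),'relay':([(106,490),(113,527)],[(311,459),(317,495)])}
q2=lambda l:(np.array(l,float)+.5)/8-.5+[155,210]
S={'switch':[(95,233),(148,256)],'breaker':[(210,284)],'psu':[(271,309),(311,328),(351,347),(395,367)],'relay':[(448,391),(485,408)]}
pt=ps=None
for k,(a,b) in D.items():
    A=onz('top',q(a),.0485).mean(0);B=onz('top',q(b),.0485).mean(0); d=A-B
    t=sn((A+B)/2); s=sn(onz('scene',q2(S[k]),.0485).mean(0))
    print(k,'top s,n',t,'yaw-rail',(np.degrees(np.arctan2(d[1],d[0]))-97.2).round(1),'scene s,n',s, 'dist',(pt and pt-t[0]),(ps and ps-s[0])); pt,ps=t[0],s[0]
print('top clamp face base est .096; end clamp centre', sn(onz('top',q([(185,60)]),.0445)))
o=bot.get_obs(); print(o['time'],o['wrist_force'])
```

```text
switch top s,n (np.float64(0.0755), np.float64(0.0008)) yaw-rail -0.2 scene s,n (np.float64(0.0734), np.float64(0.0329)) dist None None
breaker top s,n (np.float64(0.0455), np.float64(0.0008)) yaw-rail -0.3 scene s,n (np.float64(0.0433), np.float64(0.0328)) dist 0.03 0.03010000000000001
psu top s,n (np.float64(0.004), np.float64(0.0011)) yaw-rail -0.1 scene s,n (np.float64(0.0036), np.float64(0.0325)) dist 0.041499999999999995 0.0397
relay top s,n (np.float64(-0.0377), np.float64(0.0007)) yaw-rail 0.2 scene s,n (np.float64(-0.0391), np.float64(0.0329)) dist 0.0417 0.0427
top clamp face base est .096; end clamp centre (array([0.1025]), array([-0.0076]))
39.4 [-0.70949591  0.158054   -0.02387037]
```

```bash
python3 -c "
from workcell import bot
print(bot.job_done())"
```

```text
the job is handed in; nothing more can be done
None
```

All four devices are on the rail in order: end clamp, main switch, breaker, power supply, safety relay. I handed the job in at about 39 s of the 96 s allowed; the hand-in reports no verdict.

**Spacing:** the last pictures, from the top and scene cameras, gave these centre distances:

| Neighbours | Measured | Limit |
|---|---|---|
| Clamp to main switch | about 27–29 mm | 37 mm |
| Main switch to breaker | 30 mm | 40 mm |
| Breaker to power supply | 40–41.5 mm | 49 mm |
| Power supply to relay | 42–43 mm | 51.25 mm |

**Alignment:** all four are square to the rail within 0.3° and about 1 mm off its centre line, against a 4 mm limit.

**Seating:** the breaker, power supply and relay each met about 21–22 N when pressed down, within 0.1 mm of the fully home height. The main switch gave no clear force reading. It stopped moving down 0.4–0.8 mm above its nominal height, inside the 1.8 mm tolerance, and the pictures show it level with the others.

**Disagreements:** the two cameras differed by up to about 2 mm in position along the rail, which does not threaten any limit. The clamp distance is less certain than the others because I estimated the clamp's face from its base.

**Bystanders:** I planned all moves clear of the screwdriver and the bottle and felt no unexpected contact. I did not measure their positions again at the end.

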